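Hang the adaptor bracket on the test bench and store the sleeves on it

ROBOT

A 6-joint arm with a two-finger parallel gripper is mounted at the origin on the work surface. World frame = base frame: x ahead of the robot, y to its left, z up, the work surface at z = 0. Lengths are in m, angles in degrees, forces in N, time in s.
With the tool pointing down it reaches from about 0.3 to 0.75 m from the base axis. Payload 8.5 kg.
Tool frame: the origin (TCP) lies at the very end of the fingers, on their centre line; the grasp point (between the pads) lies 19 mm behind it (manip.grip_depth is the distance from the TCP to the grasp point, in m); z points along the fingers, y is the direction in which the jaws open and shut (so a half turn about z gives the same grasp; the last joint's range is limited). The gripper opens to 85 mm and grips with 20 to 120 N. Pads are 22 mm wide; open, the fingers measure 114 mm over their backs; the gripper's body (76 mm by 85 mm) begins 54 mm behind the grasp point. The pads swing forward as they close: fully open they stand 13 mm farther back than shut.
Start: joints at [59.284, 21.807, 74.336, -0, 83.858, -12.336], TCP at [0.173, 0.522, 0.231] pointing down, gripper open.
Joint ranges: [-178.18, 178.18], [-50.72, 133.34], [12.68, 142.11], [-81.47, 261.47], [9.98, 163.14], [-165.26, 165.26]. Speed limits (degrees/s): [136.94, 136.94, 180, 180, 180, 180].

INTERFACE

Orientations are given as a 3x3 rotation matrix whose columns are the frame's x, y, z axes.
In Python, from workcell import manip gives the robot as it stands. The module is installed in compiled form; this text tells all that it offers.
- The arm moves only by the shell command python3 -m pendant 'ROWS' [FORCE]. ROWS is a JSON object of lists of equal length, an entry for each row: "hand": the finger opening in m, from 0 to 0.0854; "delta_pos": the shift along the tool's x, y, z in m, a list of three; "twist": the turn, a rotation vector about the tool's x, y, z in rad, a list of three. A call has 1 to 20 rows; each row shifts and turns the commanded pose from where the row before left it, along the tool's axes as they then stand; what a row does not reach is not made up. A row lasts 1/8 s, in which the tool goes at most 62.5 mm and 10.7 degrees, less where a joint would pass 70% of its speed; a pose out of reach is approached as far as the arm can. A call with a gripper value outside its range is refused whole. The fingers move at their own pace and stop on an object; FORCE is the grip in N (left out, the last holds). Time passes only in rows, so rows that do not move let the fingers close. It gives the time, the measured TCP pose, the force and the opening at its end, in the units of the state.
- manip.state(): the state, without advancing time (a new reading comes with each control period).
- manip.read_camera(name): name is "scene" or "side" or "wrist"; returns (picture, depth): 400x640x3 uint8, red, green, blue; 400x640 float32, m along the optical axis (not along the pixel's ray), 0 where there is no reading.
- manip.camera_model(name): a dict with "mtx" (3x3 intrinsics, pixels), "extrinsics" (4x4, takes a point from world to camera coordinates); the wrist camera has in their place "T_tool_cam" (4x4, takes a point from camera to tool coordinates, whose origin is the TCP and whose axes are the flange's). Camera axes: x right, y down, z forward; pixel columns grow to the right and rows downward; lengths in m; the calibration is good to about 2 mm. A picture is of the moment at which its call begins: read the wrist's pose just before it. camera_model takes no time and is no camera call.
- manip.close_job(): hands the job in, once; it reports no verdict.
The state is a dict: "t": time; "q": joint angles; "qd": joint speeds; "effort": joint torques, N m; "tool_pos": TCP position; "ee_rot": TCP orientation; "force": force on the tool from outside, world axes, zero at the start; "ft_torque": the same for the moment, N m; "grip_width": opening from 0.0 (shut) to 1.0 (fully open).
Only numpy, scipy, OpenCV 4.12 (cv2) and the standard library are available. Lean on these libraries where they do the work, as an engineer would, in place of code of your own. Each camera call takes 0.05 s, during which the arm holds its last target.

TASK

First hook the steel bracket's two claws into the top pair of slots of the slotted upright and press it down until the brass spring catch locks over it. Then lift the sprung clamp arm until it stays open by itself, take the held sleeve off its spigot, and put this and every other adaptor sleeve on the bracket, flange down, each fully down over a pin of its own. When the spigot is empty, swing the clamp arm shut again, and do not shove or knock over the other things lying about.

Things in the scene. Friction and masses are not known exactly. Their poses are not given: they have to be found in the camera images.
- bracket_grip (a point): grip of the loose steel bracket (450 g, mm): shelf 130 deep (x), 170 wide, 8 thick, lying on the table; back plate 110 wide, 62 high along its rear (+x) edge; black rib up the middle of the shelf, 80 long in x, 12 thick in y, top 60 above the underside. Point: in the rib, 65 ahead (-x) of the rear face, 43 above the underside; pinch along y. x to the claws, z up.
- bracket_claws (a point): point on the bracket's rear face midway between its two claws, level with the undersides of their necks, 44 above the bracket's underside; axes as bracket_grip. Claws at y +40 and -40, each 9 wide: a neck 14 high reaching 13 out of the rear face, and a lip that hangs 14 below it, 6.8 clear of the rear face.
- slots (a point): fixed grey slotted upright 150 wide, 210 high, wall 5 thick. Point: on its front face midway between the TOP pair of slots, at their lower edges, 144 up. x into the upright, z up. Slots at y +40, -40, 16 wide, 36 high; another pair 60 lower. Hook with bracket_claws 18 above this point, push in till the back plate meets the wall, press down till the points meet (within 3).
- catch (a joint): brass sprung catch: level roller 12 thick, 36 long in the middle of the upright, 26 above the slots point, 5 proud of the face. m: 0 out, 0.005 pushed flush by the back plate (about 5 N). Its rubbing can hold the bracket up till it is pressed down (5 to 15 N); then it springs out over the back plate's top edge (near 0) and locks it.
- pin1 (a point): fixed steel pin on the bracket's shelf, 14 thick, 28 high, tapered top. Point: on its axis 30 above the shelf, where a sleeve's centre comes when fully down over it. Pin 1: 100 ahead (-x) of the bracket's rear face, 60 to +y.
- pin2 (a point): fixed steel pin on the bracket's shelf, 14 thick, 28 high, tapered top. Point: on its axis 30 above the shelf, where a sleeve's centre comes when fully down over it. Pin 2: 40 ahead of the rear face, 60 to +y.
- pin3 (a point): fixed steel pin on the bracket's shelf, 14 thick, 28 high, tapered top. Point: on its axis 30 above the shelf, where a sleeve's centre comes when fully down over it. Pin 3: 100 ahead of the rear face, 60 to -y.
- pin4 (a point): fixed steel pin on the bracket's shelf, 14 thick, 28 high, tapered top. Point: on its axis 30 above the shelf, where a sleeve's centre comes when fully down over it. Pin 4: 40 ahead of the rear face, 60 to -y.
- spigot (a point): clamp fixture: black base block 190 long (x), 100 wide, 30 high, fixed, with a steel spigot like the bracket's pins (14 thick, 28 high) on which the held sleeve stands. The point is on the spigot's axis 30 above the block, where the held sleeve's centre is; x points to the hinge, y along the hinge axis.
- clamp_hinge (a point): hinge axis of the clamp arm, between two aluminium cheeks at the far end of the fixture, 105 above the table and 105 behind the spigot; axes as spigot, the hinge axis is y.
- clamp (a joint): clamp arm, rad: 0 with the arm level, its rubber pad pressing on the held sleeve's top (about 5 N); grows as the arm is lifted up and back. An over-centre spring drives it shut below about 0.8 and open above it; it stays open at the stop, 1.45. With no sleeve under it the shut arm goes down to its stop at -0.22. Lifting at the handle takes about 3 N.
- clamp_handle (a point): middle of the clamp arm's grip bar: a black round bar 14 thick, parallel to the hinge axis and 185 from it, the end of a loop handle, 62 clear between its side rails, 47 clear behind the bar. Level with the hinge at joint value 0, on the robot's side of it; above the hinge when open. Its axes turn with the arm.
- mid_held (a point): plain aluminium adaptor sleeve: tube 60 high, 40 outside, bore 20 right through, flange 52 across and 10 high round its foot; 150 g. Point: its centre, 30 above its underside; z along the bore, flange at -z. This one stands on the fixture's spigot, under the clamp pad.
- mid_a (a point): plain aluminium adaptor sleeve: tube 60 high, 40 outside, bore 20 right through, flange 52 across and 10 high round its foot; 150 g. Point: its centre, 30 above its underside; z along the bore, flange at -z. Stands loose on the table, may be absent.
- mid_b (a point): plain aluminium adaptor sleeve: tube 60 high, 40 outside, bore 20 right through, flange 52 across and 10 high round its foot; 150 g. Point: its centre, 30 above its underside; z along the bore, flange at -z. Stands loose on the table, may be absent.
- mid_c (a point): plain aluminium adaptor sleeve: tube 60 high, 40 outside, bore 20 right through, flange 52 across and 10 high round its foot; 150 g. Point: its centre, 30 above its underside; z along the bore, flange at -z. Stands loose on the table, may be absent.
- driver: screwdriver 200 long lying on the table, a bystander; leave alone
- coupling: brass hex coupling 42 across, 68 high, standing, origin under its centre, a bystander; leave alone
- cap: black round cap 44 across, 26 high, origin under its centre, a bystander; leave alone
Things that resemble listed ones, but are neither listed nor needed, are in the scene too. Leave any blue look-alike of the part that bears spigot alone.

How it is judged:
By the outcome, as a careful person would: the job done as asked, in the order asked, and still so for the second after the job is handed in, with the robot touching nothing.
Of sleeve_a, sleeve_b, sleeve_c only 1 to 3 are there at a start; the rules pass over those that are not, and their reading is None.
At some moment in a run one of sleeve_a, sleeve_b, sleeve_c may be knocked a few centimetres aside while the robot is not near it.
It also fails if it takes over 210 s, if anything falls off the work surface, if the arm or the gripper's body presses on something with over 40 N, if the wrist force passes 120 N, or if a joint passes its speed limit or range.

## Working session

There is one attempt and no reset: what is moved stays moved. The work goes in short steps, Python scripts to look and compute and a shell command to move; the robot and the scene stay as the last step left them, time stands still between calls to the robot, and variables do not carry over. Pictures are saved under pics/ and viewed, and the job is handed in when it is done.

```bash
mkdir -p pics; ls; python3 - <<'E'
from workcell import manip
import cv2,numpy as np
s=manip.state();print(s)
for n in ["scene","side","wrist"]:
    p,d=manip.read_camera(n)
    cv2.imwrite(f"pics/{n}0.png",p[:,:,::-1]);np.save(f"pics/{n}0.npy",d);
    print(n,manip.camera_model(n))
E
```

```text
pics
{'t': 0.0, 'q': array([ 5.92846242e+01,  2.18405395e+01,  7.43857202e+01, -9.17322881e-04,
        8.38555848e+01, -1.23333926e+01]), 'qd': array([ 0.09897989,  0.11838614,  0.00023394,  0.02118009, -0.030326  ,
        0.0648331 ]), 'effort': array([ 2.16464246e-04, -4.48463881e+01, -2.31275207e+01, -1.48988752e-04,
        4.79770184e-03, -1.45469591e-05]), 'tool_pos': array([0.17327577, 0.5216865 , 0.2307103 ]), 'ee_rot': array([[-9.48975661e-01,  3.15348509e-01, -7.15931803e-04],
       [ 3.15349189e-01,  9.48974900e-01, -1.23619495e-03],
       [ 2.89569077e-04, -1.39888743e-03, -9.99998980e-01]]), 'force': array([-0.0304038 , -0.1014431 ,  0.02302134]), 'ft_torque': array([-0.02349266, -0.01741431,  0.02408474]), 'grip_width': 1.000690475198784}
scene {'mtx': array([[382.85881358,   0.        , 319.15048906],
       [  0.        , 382.85881358, 195.71526447],
       [  0.        ,   0.        ,   1.        ]]), 'extrinsics': array([[ 1.93244634e-02,  9.99701812e-01, -1.49282153e-02,
        -5.05782711e-02],
       [ 8.09795722e-01, -2.44071258e-02, -5.86204043e-01,
      
[... 444 characters left out ...]
0.50024741, -0.59872462, -0.62552487,  0.34047034],
       [ 0.41680099,  0.46670852, -0.78003852,  0.84676235],
       [ 0.        ,  0.        ,  0.        ,  1.        ]])}
wrist {'mtx': array([[324.25453555,   0.        , 317.92979603],
       [  0.        , 324.25453555, 200.50125167],
       [  0.        ,   0.        ,   1.        ]]), 'T_tool_cam': array([[ 5.60740943e-04, -9.48740387e-01, -3.16055950e-01,
         8.00084453e-02],
       [ 9.99998926e-01,  1.04080563e-04,  1.46175039e-03,
        -1.28590321e-04],
       [-1.35392635e-03, -3.16056430e-01,  9.48739427e-01,
        -1.41743410e-01],
       [ 0.00000000e+00,  0.00000000e+00,  0.00000000e+00,
         1.00000000e+00]])}
```

View pics/scene0.png

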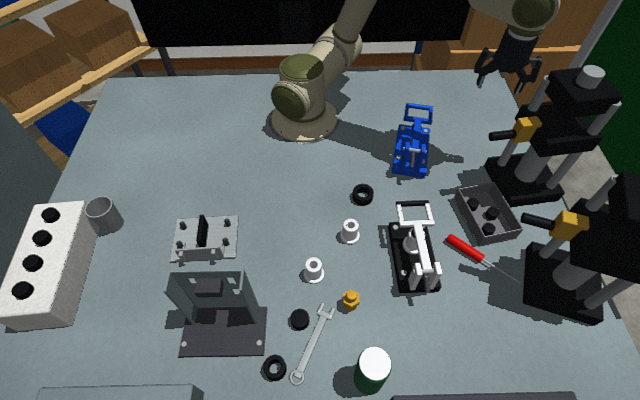

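View pics/side0.png

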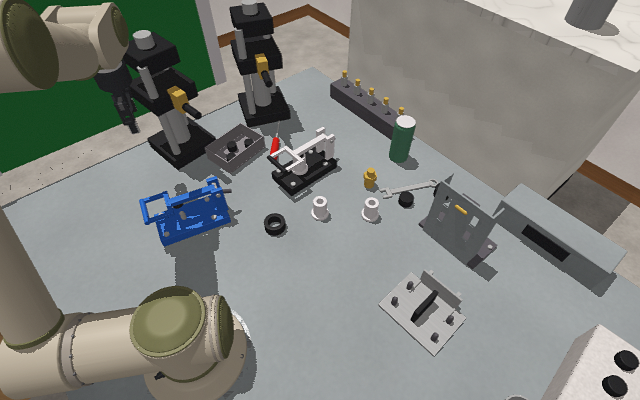

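View pics/wrist0.png

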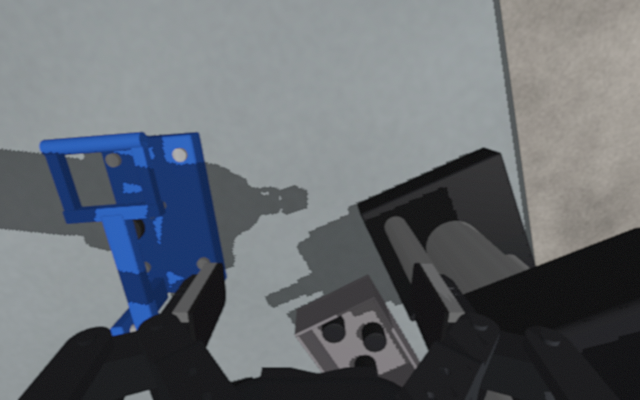

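```bash
cat > h.py <<'E'
from workcell import manip
import cv2,numpy as np
def cam(n,tp=None,R=None):
    m=manip.camera_model(n);K=m["mtx"]
    if n=="wrist":
        T=np.eye(4);T[:3,:3]=R;T[:3,3]=tp
        W=T@m["T_tool_cam"]
    else: W=np.linalg.inv(m["extrinsics"])
    return K,W
def cloud(d,K,W):
    v,u=np.mgrid[:d.shape[0],:d.shape[1]]
    p=np.stack([(u-K[0,2])/K[0,0]*d,(v-K[1,2])/K[1,1]*d,d],-1)
    q=p@W[:3,:3].T+W[:3,3]; q[d==0]=np.nan
    return q
def ray(px,z,K,W):
    r=W[:3,:3]@np.array([(px[0]-K[0,2])/K[0,0],(px[1]-K[1,2])/K[1,1],1.]); o=W[:3,3]
    return o+r*(z-o[2])/r[2]
def proj(X,K,W):
    p=np.linalg.inv(W)@np.append(X,1); p=K@p[:3]; return p[:2]/p[2]
def shot(n,tag,crop=None,scale=1):
    s=manip.state();p,d=manip.read_camera(n)
    np.save(f"pics/{tag}.npy",d);cv2.imwrite(f"pics/{tag}_full.png",p[:,:,::-1])
    c=p if crop is None else p[crop[1]:crop[3],crop[0]:crop[2]]
    cv2.imwrite(f"pics/{tag}.png",cv2.resize(c,None,fx=scale,fy=scale,interpolation=cv2.INTER_CUBIC)[:,:,::-1])
    return s,p,d
def st():
    s=manip.state();print('t %.2f'%s['t'],'tcp',s['tool_pos'].round(4),'F',s['force'].round(1),'T',s['ft_torque'].round(2),'w',round(s['grip_width'],3),'q',s['q'].round(1));print(s['ee_rot'].round(4).tolist());return s
E
python3 - <<'E'
from h import *
p=cv2.imread("pics/scene0.png")
c=p[190:390,150:350];cv2.imwrite("pics/c1.png",cv2.resize(c,None,fx=3,fy=3,interpolation=2))
c=p[180:320,300:500];cv2.imwrite("pics/c2.png",cv2.resize(c,None,fx=4,fy=4,interpolation=2))
p=cv2.imread("pics/side0.png")
c=p[110:370,250:510];cv2.imwrite("pics/c3.png",cv2.resize(c,None,fx=2.3,fy=2.3,interpolation=2))
for n in["scene","side"]:
    K,W=cam(n);q=cloud(np.load(f"pics/{n}0.npy"),K,W)
    np.save(f"pics/{n}0q.npy",q)
    if n=="scene":
        for nm,u,v in[("table",260,220),("slA",350,224),("slB",314,262),("brackshelf",190,250),("rib",204,220),("held",408,245),("base",398,280),("upr top",200,275)]:
            print(nm,q[v,u].round(3))
E
```

```text
table [ 0.41  -0.123  0.001]
slA [0.457 0.124 0.044]
slB [0.567 0.028 0.049]
brackshelf [ 0.532 -0.28   0.061]
rib [ 0.44  -0.261  0.054]
held [0.527 0.265 0.05 ]
base [0.607 0.233 0.02 ]
upr top [ 0.661 -0.198  0.194]
```

View pics/c1.png

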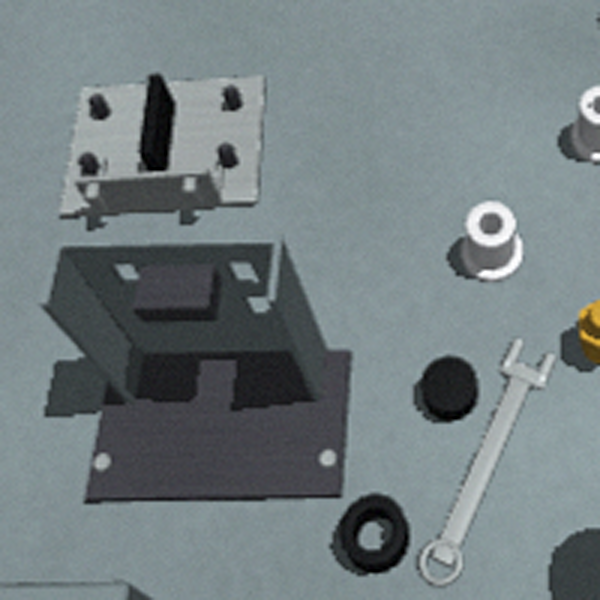

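View pics/c2.png

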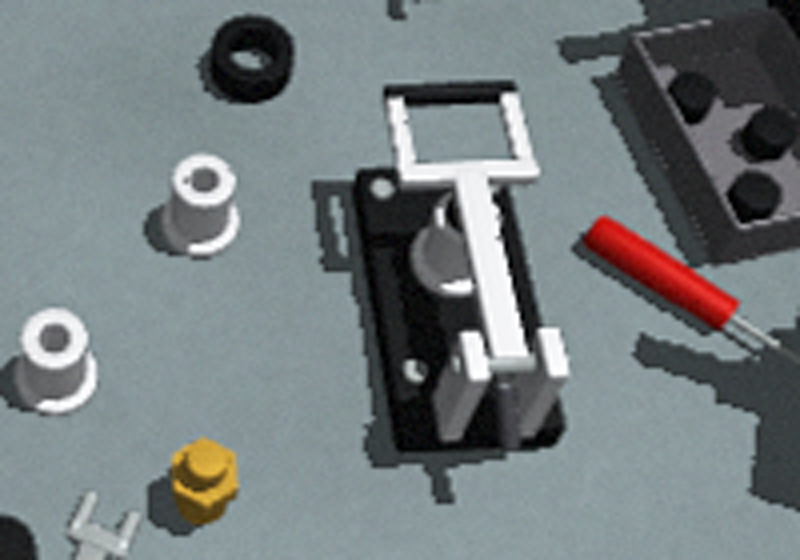

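View pics/c3.png

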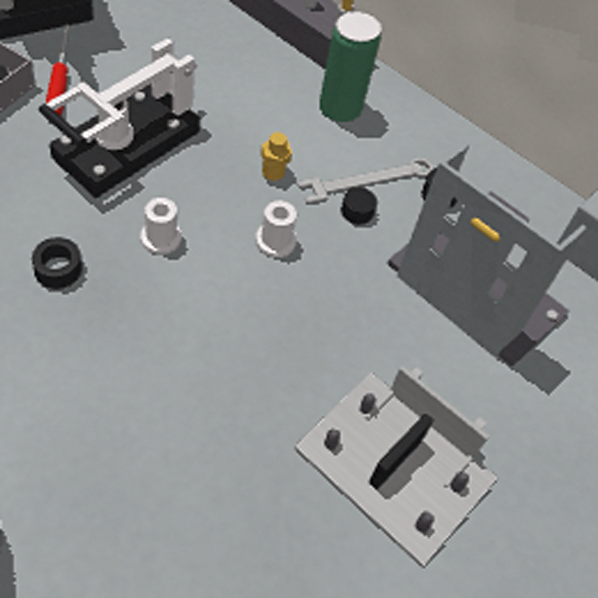

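```bash
python3 - <<'E'
from h import *
K,W=cam("scene")
P=[ray((x/3+150,y/3+190),0.008,K,W) for x,y in[(82,85),(265,77),(258,204),(62,215)]]
for p in P:print("shelf corner",p.round(4))
P=np.array(P)
print("lens",[np.linalg.norm(P[i]-P[(i+1)%4]).round(4) for i in range(4)])
a=ray((62/3+150,247/3+190),.21,K,W);b=ray((275/3+150,243/3+190),.21,K,W);print("upr",a,b,np.linalg.norm(a-b))
# side cloud of front face
K2,W2=cam("side");q=np.load("pics/side0q.npy")
m=np.zeros(q.shape[:2],np.uint8)
poly=np.array([[(430,180),(548,252),(505,345),(405,262)]],float)[0]/2.3+[250,110]
cv2.fillPoly(m,[poly.astype(int)],1)
pts=q[m>0];pts=pts[~np.isnan(pts).any(1)]
for _ in range(4):
    c=pts.mean(0);u,s,vt=np.linalg.svd(pts-c,full_matrices=False);n=vt[2];r=(pts-c)@n;pts=pts[abs(r)<max(0.003,r.std())]
print("face",c,n,np.degrees(np.arctan2(n[1],n[0])),len(pts),r.std())
def onp(px):
    o=W2[:3,3];r=W2[:3,:3]@np.array([(px[0]-K2[0,2])/K2[0,0],(px[1]-K2[1,2])/K2[1,1],1]);return o+r*((c-o)@n)/(r@n)
for nm,x,y in[("TL",440,163),("TR",560,247),("slotL bottom",446,218),("slotR",515,256),("catch",485,229),("lslotL",440,240),("lslotR",500,290)]:
    print(nm,onp((x/2.3+250,y/2.3+110)).round(4))
for nm,u,v in[("slA",101/0+0 if 0 else 351,225),("slB",314,263)]:
    print(nm,ray((u,v),.06,K,W))
# sleeve tops bright rings
print("sleeveA",ray((203/4+300,178/4+180),.06,K,W),"B",ray((55/4+300,338/4+180),.06,K,W))
E
```

```text
shelf corner [ 0.4027 -0.3536  0.008 ]
shelf corner [ 0.3987 -0.1834  0.008 ]
shelf corner [ 0.5299 -0.1758  0.008 ]
shelf corner [ 0.5359 -0.3445  0.008 ]
lens [np.float64(0.1702), np.float64(0.1314), np.float64(0.1688), np.float64(0.1335)]
upr [ 0.66050717 -0.25202424  0.21      ] [ 0.66134036 -0.11182388  0.21      ] 0.1402028410019401
face [ 0.65371482 -0.1919422   0.12096057] [-0.99994756  0.00864454 -0.00549091] 179.5046909542546 1535 0.0010876068926793307
TL [ 0.6539 -0.1103  0.2106]
TR [ 0.6526 -0.2565  0.2148]
slotL bottom [ 0.654  -0.1394  0.1455]
slotR [ 0.6532 -0.2234  0.1643]
catch [ 0.6535 -0.1833  0.1698]
lslotL [ 0.6542 -0.1428  0.1086]
lslotR [ 0.6535 -0.2267  0.1046]
slA [0.46997852 0.12463335 0.06      ]
slB [0.57484891 0.0279064  0.06      ]
sleeveA [0.46845172 0.12409137 0.06      ] B [0.57879925 0.02725739 0.06      ]
```

```bash
python3 -m pendant '{"hand":[0.04,0.04,0.04,0.04,0.04,0.04,0.04,0.04,0.04,0.04,0.04,0.04,0.04,0.04,0.04,0.04,0.04],"delta_pos":[[0,0,0],[0,0,0],[-0.0173,-0.057,0],[-0.0173,-0.057,0],[-0.0173,-0.057,0],[-0.0173,-0.057,0],[-0.0173,-0.057,0],[-0.0173,-0.057,0],[-0.0173,-0.057,0],[-0.0173,-0.057,0],[-0.0173,-0.057,0],[-0.0173,-0.057,0],[-0.0173,-0.057,0],[-0.0173,-0.057,0],[-0.0173,-0.057,0],[-0.0173,-0.057,0],[0,0,0]],"twist":[[0,0,-0.1825],[0,0,-0.1825],[0,0,0],[0,0,0],[0,0,0],[0,0,0],[0,0,0],[0,0,0],[0,0,0],[0,0,0],[0,0,0],[0,0,0],[0,0,0],[0,0,0],[0,0,0],[0,0,0],[0,0,0]]}'
python3 - <<'E'
from h import *
st()
shot("wrist","w1")
E
```

```text
t: 2.28
tool_pos: [0.451, -0.2678, 0.2301]
ee_rot: [[-0.999, -0.041, -0.001], [-0.041, 0.999, 0.001], [0.001, 0.001, -1.0]]
force: [0.2, 0.6, 0.3]
grip_width: 0.465
t 2.27 tcp [ 0.451  -0.2678  0.2301] F [0.2 0.6 0.3] T [-0.02  0.01 -0.04] w 0.465 q [ -43.6   19.3   78.4   -0.    82.3 -136. ]
[[-0.9992, -0.0409, -0.001], [-0.0409, 0.9992, 0.0005], [0.001, 0.0006, -1.0]]
```

View pics/w1.png

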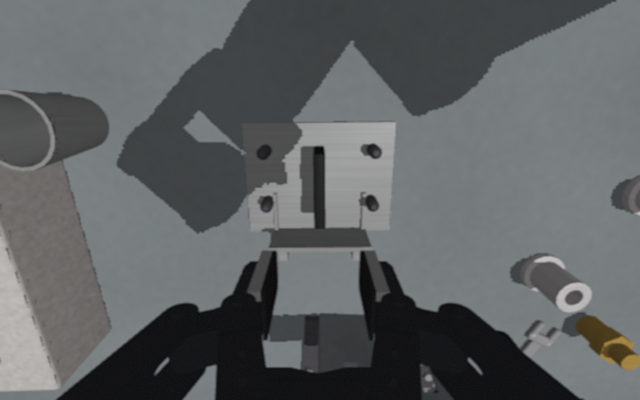

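```bash
python3 - <<'E'
from h import *
p=cv2.imread("pics/w1_full.png");c=p[110:265,230:410];cv2.imwrite("pics/w1c.png",cv2.resize(c,None,fx=4,fy=4,interpolation=2))
K,W=cam("wrist",[0.451,-0.2678,0.2301],manip.state()['ee_rot'])
for px in[(245,123),(395,123),(391,231),(249,231)]:print(px,ray(px,.008,K,W).round(4))
for px in[(314,147),(325,147),(314,229),(325,229)]:print(px,ray(px,.06,K,W).round(4))
g=p[:,:,:].max(2)
for v in(155,170,190,210,225):
    print(v,g[v,305:335].tolist())
E
```

```text
(245, 123) [ 0.4059 -0.3494  0.008 ]
(395, 123) [ 0.3989 -0.1852  0.008 ]
(391, 231) [ 0.5274 -0.1749  0.008 ]
(249, 231) [ 0.5346 -0.3482  0.008 ]
(314, 147) [ 0.4207 -0.2728  0.06  ]
(325, 147) [ 0.4203 -0.2622  0.06  ]
(314, 229) [ 0.5062 -0.2694  0.06  ]
(325, 229) [ 0.5057 -0.258   0.06  ]
155 [80, 79, 79, 80, 80, 81, 78, 68, 51, 35, 33, 33, 37, 38, 39, 41, 42, 40, 42, 82, 132, 156, 161, 161, 160, 160, 161, 160, 160, 161]
170 [77, 77, 77, 77, 76, 77, 78, 73, 57, 38, 34, 36, 38, 40, 41, 44, 45, 42, 42, 80, 127, 152, 155, 156, 156, 155, 155, 156, 156, 155]
190 [79, 78, 78, 79, 78, 78, 78, 76, 60, 39, 32, 34, 37, 39, 42, 42, 42, 42, 42, 79, 127, 151, 155, 155, 155, 155, 154, 154, 154, 154]
210 [75, 75, 76, 76, 75, 75, 75, 73, 60, 43, 32, 34, 36, 39, 39, 39, 39, 39, 38, 60, 104, 134, 147, 148, 148, 148, 148, 147, 147, 147]
225 [146, 145, 145, 145, 146, 145, 147, 143, 128, 96, 54, 33, 34, 34, 36, 36, 37, 36, 38, 60, 102, 132, 144, 146, 146, 145, 144, 146, 146, 146]
```

View pics/w1c.png

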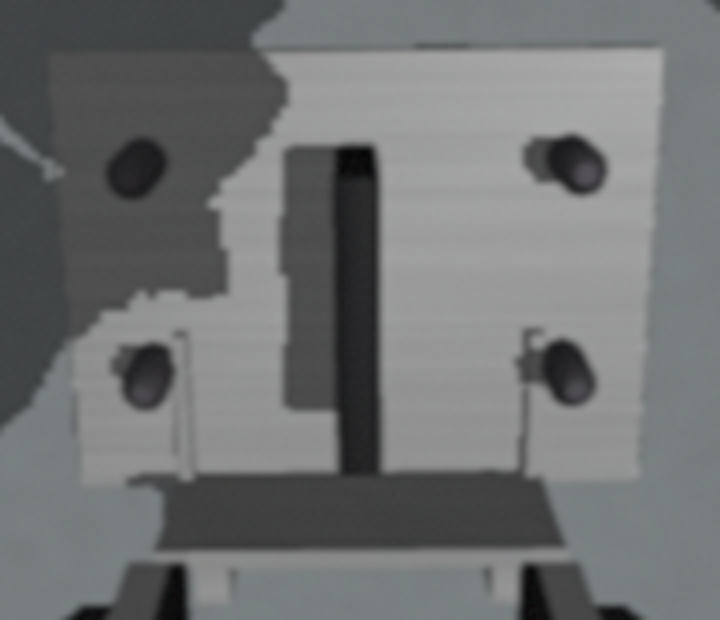

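```bash
python3 - <<'E'
from h import *
K,W=cam("wrist",[0.451,-0.2678,0.2301],manip.state()['ee_rot'])
f=lambda x,y,z:ray((x/4+230,y/4+110),z,K,W)
A=f(50,49,.008);B=f(663,47,.008);C=f(155,549,.062);D=f(565,546,.062)
for X in(A,B,C,D):print(X.round(4))
print("yaw front",np.degrees(np.arctan2(-(B-A)[0],(B-A)[1])),"rear",np.degrees(np.arctan2(-(D-C)[0],(D-C)[1])),np.linalg.norm(B-A),np.linalg.norm(D-C))
print("front mid",(A+B)/2,"rear mid",(C+D)/2)
# rib top front row
L=f(333,147,.06);R=f(378,147,.06);print(L,R)
for pn,x,y in[("1",582,150),("2",577,380),("3",140,150),("4",146,385)]:print(pn,f(x,y,.036))
s=manip.state();t=s['tool_pos'];g=np.array([.4665,-.2655,.043]);
yaw=np.radians(2.4)
E
```

```text
[ 0.4053 -0.3521  0.008 ]
[ 0.3976 -0.1845  0.008 ]
[ 0.5282 -0.3164  0.062 ]
[ 0.5229 -0.2082  0.062 ]
yaw front 2.62156191768696 rear 2.8394688406518185 0.16776345283745708 0.10840292185909758
front mid [ 0.4014135  -0.26833941  0.008     ] rear mid [ 0.52555982 -0.26231411  0.062     ]
[ 0.42049852 -0.27350299  0.06      ] [ 0.42004061 -0.26270315  0.06      ]
1 [ 0.42234028 -0.20916188  0.036     ]
2 [ 0.48525712 -0.20430468  0.036     ]
3 [ 0.42718694 -0.32348778  0.036     ]
4 [ 0.49165825 -0.32239989  0.036     ]
```

```bash
python3 -m pendant '{"hand":[0.04,0.04,0.04,0.04,0.04,0.04,0.04,0.04,0.0,0.0,0.0,0.0,0.0],"delta_pos":[[-0.006,0.001,0.03],[-0.006,0.0008,0.04],[0,0,0.04],[0,0,0.04],[0,0,0.03],[0,0,0.016],[0,0,0.01],[0,0,0],[0,0,0],[0,0,0],[0,0,0],[0,0,0],[0,0,0]],"twist":[[0,0,0],[0,0,0],[0,0,0],[0,0,0],[0,0,0],[0,0,0],[0,0,0],[0,0,0],[0,0,0],[0,0,0],[0,0,0],[0,0,0],[0,0,0]]}' 80
python3 - <<'E'
from h import *
st()
E
```

```text
t: 3.95
tool_pos: [0.4631, -0.2628, 0.0264]
ee_rot: [[-0.999, -0.044, 0.002], [-0.044, 0.999, -0.002], [-0.002, -0.002, -1.0]]
force: [-0.1, -0.0, 6.1]
grip_width: 0.127
t 3.95 tcp [ 0.4631 -0.2628  0.0264] F [-0.1 -0.   6.1] T [ 0.01  0.03 -0.04] w 0.127 q [ -42.3   33.8   92.9   -0.    53.1 -134.8]
[[-0.999, -0.044, 0.0019], [-0.044, 0.999, -0.0017], [-0.0018, -0.0018, -1.0]]
```

```bash
python3 -m pendant '{"hand":[0,0,0,0,0,0,0,0,0,0],"delta_pos":[[0,0,-0.01],[0,0,-0.03],[0,0,-0.03],[0,0,-0.03],[0,0,-0.02],[-0.02,0.02,0],[-0.03,0.03,0],[-0.02,0.02,0],[-0.016,0.01,0],[0,0,0]],"twist":[[0,0,0],[0,0,0],[0,0,0.025],[0,0,0.025],[0,0,0],[0,0,0],[0,0,0],[0,0,0],[0,0,0],[0,0,0]]}'
python3 - <<'E'
from h import *
st()
shot("wrist","w2")
shot("side","s2",(380,150,520,290),4)
shot("scene","sc2",(150,190,290,330),4)
E
```

```text
t: 5.2
tool_pos: [0.5494, -0.1823, 0.1451]
ee_rot: [[-1.0, 0.004, -0.0], [0.004, 1.0, 0.0], [0.0, 0.0, -1.0]]
force: [0.6, -0.8, -3.8]
grip_width: 0.128
t 5.20 tcp [ 0.5494 -0.1823  0.1451] F [ 0.6 -0.8 -3.8] T [ 0.07  0.06 -0.04] w 0.128 q [ -30.1   28.9   77.5   -0.    73.7 -119.8]
[[-1.0, 0.0044, -0.0005], [0.0044, 1.0, 0.0001], [0.0005, 0.0001, -1.0]]
```

View pics/w2.png

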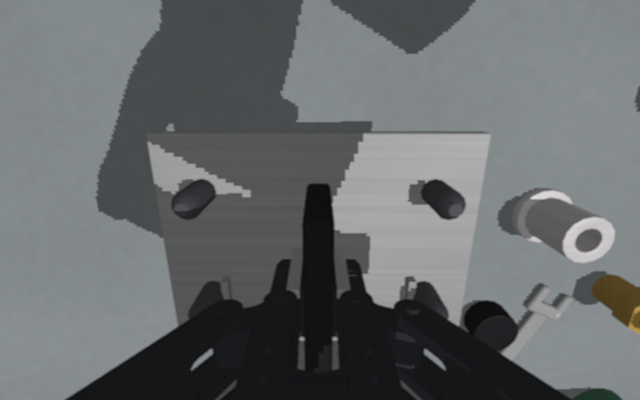

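View pics/s2.png

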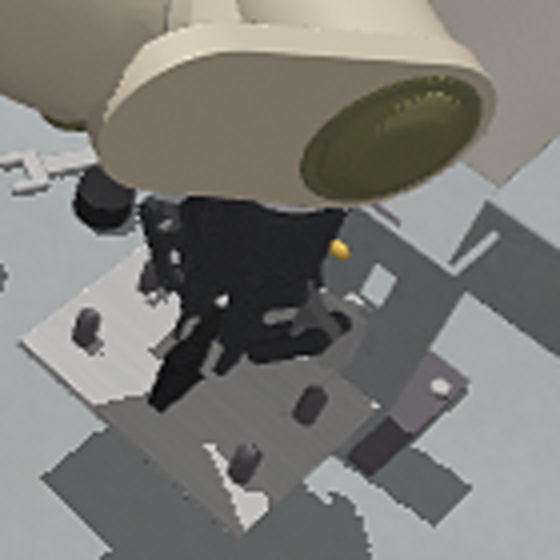

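View pics/sc2.png

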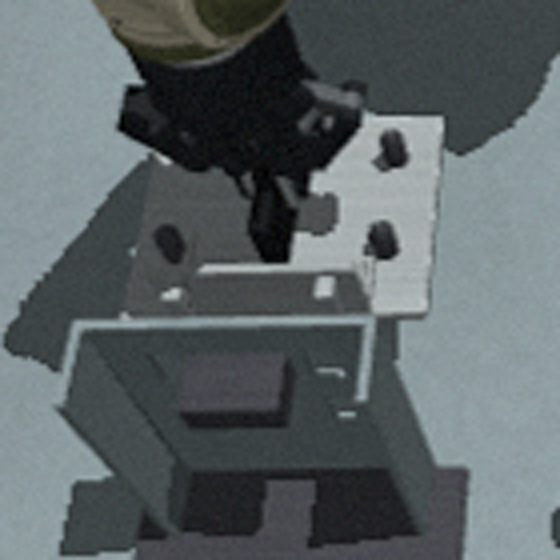

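```bash
python3 - <<'E'
from h import *
s=manip.state()
K,W=cam("wrist",s['tool_pos'],s['ee_rot'])
A=ray((147,132),.126,K,W);B=ray((490,132.5),.126,K,W);print(A,B,(A+B)/2,np.linalg.norm(A-B),np.degrees(np.arctan2(-(B-A)[0],(B-A)[1])))
K,W=cam("scene")
f=lambda x,y,z:ray((x/4+150,y/4+190),z,K,W)
print("upr top front corners",f(75,320,.21),f(378,316,.21))
print("claw tops",f(174,293,.176),f(325,286,.176))
print("plate top rear edge",f(195,268,.18),f(368,265,.18))
p0=cv2.imread("pics/scene0.png");c=p0[265:320,160:255];cv2.imwrite("pics/u0.png",cv2.resize(c,None,fx=8,fy=8,interpolation=2))
p0=cv2.imread("pics/side0.png");c=p0[170:270,415:505];cv2.imwrite("pics/u1.png",cv2.resize(c,None,fx=6,fy=6,interpolation=2))
E
```

```text
[ 0.48619141 -0.26679928  0.126     ] [ 0.48747022 -0.09899939  0.126     ] [ 0.48683082 -0.18289933  0.126     ] 0.16780476270015288 -0.43664408571561203
upr top front corners [ 0.65539584 -0.2568866   0.21      ] [ 0.65720163 -0.10663017  0.21      ]
claw tops [ 0.62516335 -0.22263231  0.176     ] [ 0.62323726 -0.14359473  0.176     ]
plate top rear edge [ 0.61294061 -0.21254834  0.18      ] [ 0.61364553 -0.12123003  0.18      ]
```

View pics/u0.png

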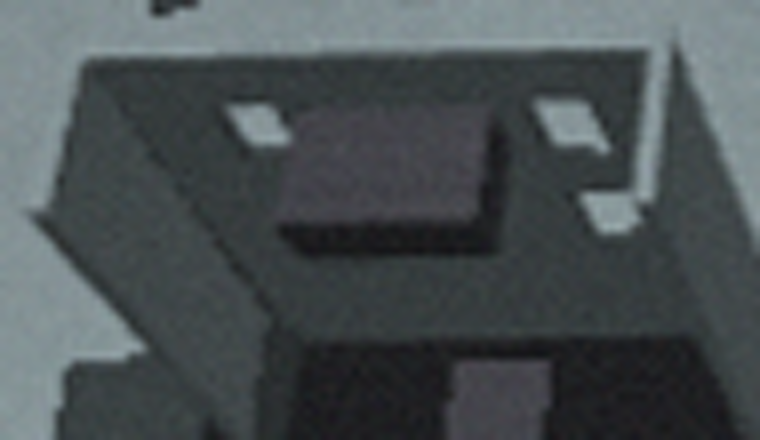

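View pics/u1.png

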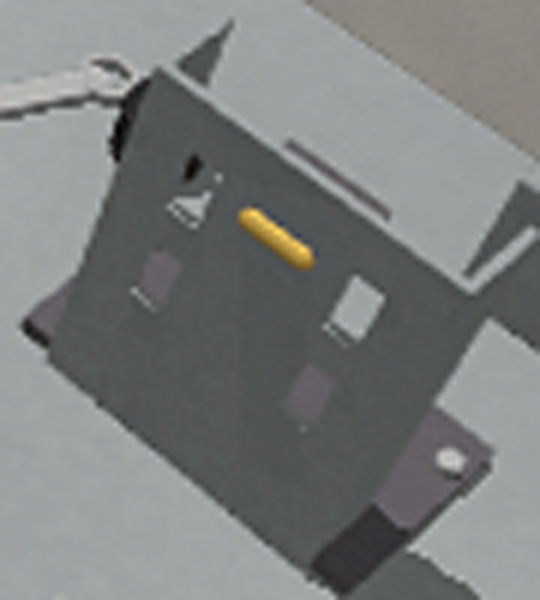

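```bash
python3 -m pendant '{"hand":[0,0,0,0,0,0],"delta_pos":[[-0.01,0.0005,0],[-0.01,0,0],[-0.008,0,0],[-0.004,0,0],[-0.004,0,0],[0,0,0]],"twist":[[0,0,0],[0,0,0],[0,0,0],[0,0,0],[0,0,0],[0,0,0]]}'
python3 -m pendant '{"hand":[0,0],"delta_pos":[[-0.002,0,0],[0,0,0]],"twist":[[0,0,0],[0,0,0]]}'
python3 -m pendant '{"hand":[0,0],"delta_pos":[[-0.002,0,0],[0,0,0]],"twist":[[0,0,0],[0,0,0]]}'
```

```text
t: 6.1
tool_pos: [0.5846, -0.1824, 0.1451]
ee_rot: [[-1.0, 0.006, -0.001], [0.006, 1.0, 0.0], [0.001, 0.0, -1.0]]
force: [-5.2, 0.4, -4.1]
grip_width: 0.128
t: 6.35
tool_pos: [0.5867, -0.1824, 0.1452]
ee_rot: [[-1.0, 0.006, -0.001], [0.006, 1.0, 0.0], [0.001, 0.0, -1.0]]
force: [-5.2, 0.4, -3.8]
grip_width: 0.124
t: 6.6
tool_pos: [0.5879, -0.1824, 0.1451]
ee_rot: [[-1.0, 0.006, -0.003], [0.006, 1.0, 0.0], [0.003, 0.0, -1.0]]
force: [-8.8, -0.7, -2.6]
grip_width: 0.128
```

```bash
python3 -m pendant '{"hand":[0,0],"delta_pos":[[-0.001,0,0],[0,0,0]],"twist":[[0,0,0],[0,0,0]]}'
python3 -m pendant '{"hand":[0,0,0,0],"delta_pos":[[0,0,0.004],[0,0,0.004],[0,0,0.004],[0,0,0]],"twist":[[0,0,0],[0,0,0],[0,0,0],[0,0,0]]}'
python3 -c "
from h import *
st()"
```

```text
t: 6.85
tool_pos: [0.5879, -0.1824, 0.1451]
ee_rot: [[-1.0, 0.006, -0.005], [0.006, 1.0, 0.001], [0.005, 0.001, -1.0]]
force: [-15.7, 0.2, -1.1]
grip_width: 0.125
t: 7.35
tool_pos: [0.5879, -0.1827, 0.1339]
ee_rot: [[-1.0, 0.006, -0.004], [0.006, 1.0, -0.0], [0.004, -0.0, -1.0]]
force: [-17.5, -0.5, 3.9]
grip_width: 0.131
t 7.35 tcp [ 0.5879 -0.1827  0.1339] F [-17.5  -0.5   3.9] T [-0.09  2.22  0.05] w 0.131 q [-2.820e+01  3.300e+01  7.180e+01 -1.000e-01  7.540e+01 -1.178e+02]
[[-1.0, 0.0061, -0.0044], [0.0061, 1.0, -0.0001], [0.0044, -0.0002, -1.0]]
```

```bash
python3 -m pendant '{"hand":[0,0,0],"delta_pos":[[0.0008,0,0.003],[0,0,0.003],[0,0,0]],"twist":[[0,0,0],[0,0,0],[0,0,0]]}'
python3 -m pendant '{"hand":[0,0,0],"delta_pos":[[0,0,0.002],[0,0,0.001],[0,0,0]],"twist":[[0,0,0],[0,0,0],[0,0,0]]}'
python3 -c "
from h import *
st()"
```

```text
t: 7.72
tool_pos: [0.5879, -0.1826, 0.1275]
ee_rot: [[-1.0, 0.006, -0.003], [0.006, 1.0, 0.0], [0.003, 0.0, -1.0]]
force: [-11.6, -0.4, -0.6]
grip_width: 0.125
t: 8.1
tool_pos: [0.5879, -0.1826, 0.1263]
ee_rot: [[-1.0, 0.006, -0.002], [0.006, 1.0, -0.001], [0.002, -0.001, -1.0]]
force: [-16.7, 1.5, 13.2]
grip_width: 0.129
t 8.10 tcp [ 0.5879 -0.1826  0.1263] F [-16.7   1.5  13.2] T [0.28 2.24 0.04] w 0.129 q [-2.820e+01  3.340e+01  7.250e+01 -1.000e-01  7.420e+01 -1.179e+02]
[[-1.0, 0.0059, -0.0015], [0.0059, 1.0, -0.0008], [0.0015, -0.0009, -1.0]]
```

```bash
python3 -m pendant '{"hand":[0,0,0],"delta_pos":[[0.0005,0,0.001],[0,0,0],[0,0,-0.002]],"twist":[[0,0,0],[0,0,0],[0,0,0]]}'
python3 -m pendant '{"hand":[0.04,0.04,0.04,0.04,0.04,0.04,0.04,0.04,0.04],"delta_pos":[[0,0,0],[0,0,0],[0,0,0],[0.0005,0,-0.02],[0,0,-0.04],[0,0,-0.05],[0.03,0,-0.05],[0.05,0.04,0],[0.02,0.05,0]],"twist":[[0,0,0],[0,0,0],[0,0,0],[0,0,0],[0,0,0],[0,0,0],[0,0,0],[0,0,0],[0,0,0]]}'
python3 - <<'E'
from h import *
st()
shot("side","s3",(380,150,520,290),4)
shot("scene","sc3",(150,180,450,330),2.6)
shot("wrist","w3")
E
```

```text
t: 8.48
tool_pos: [0.588, -0.1826, 0.1265]
ee_rot: [[-1.0, 0.006, -0.001], [0.006, 1.0, -0.001], [0.001, -0.001, -1.0]]
force: [-7.6, -0.1, -3.2]
grip_width: 0.124
t: 9.6
tool_pos: [0.4884, -0.0924, 0.2861]
ee_rot: [[-1.0, 0.008, 0.002], [0.008, 1.0, -0.001], [-0.002, -0.001, -1.0]]
force: [1.1, -0.3, 0.3]
grip_width: 0.471
t 9.60 tcp [ 0.4884 -0.0924  0.2861] F [ 1.1 -0.3  0.3] T [-0.01 -0.06 -0.03] w 0.471 q [ -24.4   14.3   76.3    0.    89.2 -113.9]
[[-1.0, 0.008, 0.0017], [0.008, 1.0, -0.0006], [-0.0017, -0.0006, -1.0]]
```

View pics/s3.png

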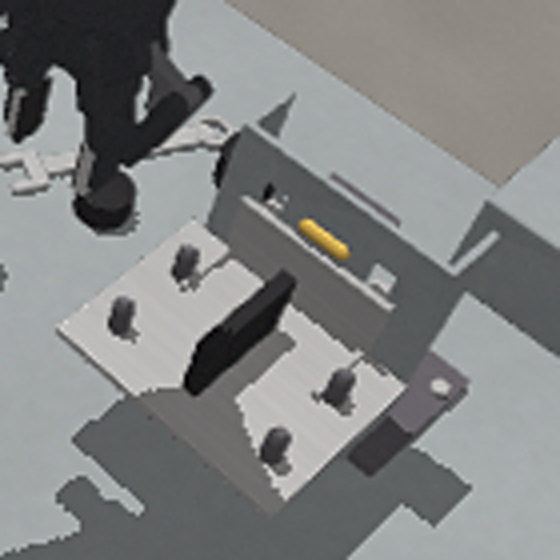

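View pics/sc3.png

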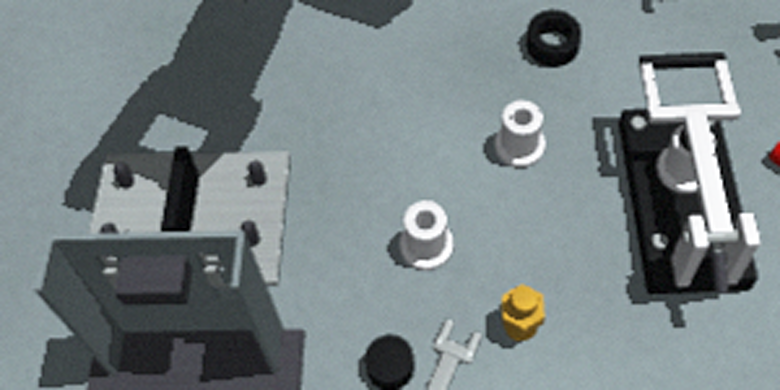

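View pics/w3.png

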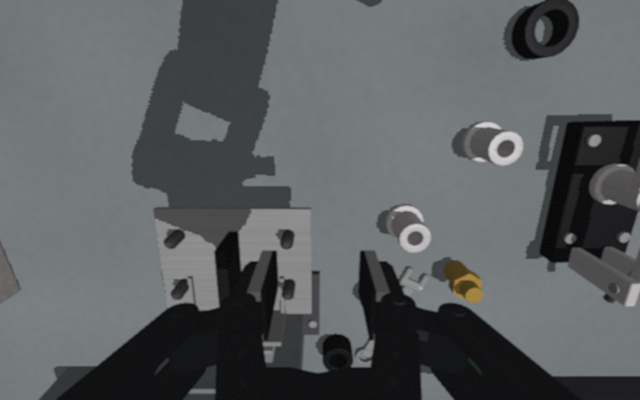

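```bash
python3 - <<'E'
from h import *
K,W=cam("scene")
a=ray((396.5,203),.11,K,W);b=ray((429.3,202),.11,K,W);print(a,b,np.linalg.norm(a-b),(a+b)/2,np.degrees(np.arctan2(-(b-a)[0],(b-a)[1])))
f=lambda x,y,z:ray((x/4+300,y/4+180),z,K,W)
for p in[(360,172),(397,450),(560,435)]:print("base corner",f(*p,.03))
print("hinge end",f(470,340,.125),f(553,335,.125))
E
```

```text
[0.43897176 0.23892283 0.11      ] [0.43836015 0.32178239 0.11      ] 0.0828618169990599 [0.43866595 0.28035261 0.11      ] 0.4229122536991877
base corner [0.44837328 0.23212125 0.03      ]
base corner [0.64253089 0.22931494 0.03      ]
base corner [0.63566149 0.32770998 0.03      ]
hinge end [0.61744755 0.2586666  0.125     ] [0.61564661 0.30504315 0.125     ]
```

```bash
python3 - <<'E'
from h import *
for n in("scene","side"):
    q=np.load(f"pics/{n}0q.npy").reshape(-1,3)
    m=(q[:,0]>.3)&(q[:,0]<.75)&(q[:,1]>.30)&(q[:,1]<.75)&(q[:,2]>.04)
    Q=q[m]
    for y in np.arange(.30,.75,.05):
        k=Q[(Q[:,1]>=y)&(Q[:,1]<y+.05)]
        if len(k):print(n,round(y,2),len(k),"x",k[:,0].min().round(3),k[:,0].max().round(3),"zmax",k[:,2].max().round(3))
E
```

```text
scene 0.3 317 x 0.433 0.637 zmax 0.123
scene 0.4 116 x 0.347 0.451 zmax 0.053
scene 0.45 506 x 0.311 0.582 zmax 0.234
scene 0.5 1636 x 0.3 0.673 zmax 0.264
scene 0.55 6587 x 0.3 0.693 zmax 0.363
scene 0.6 5641 x 0.3 0.71 zmax 0.392
scene 0.65 2670 x 0.3 0.722 zmax 0.392
scene 0.7 235 x 0.302 0.643 zmax 0.358
side 0.3 197 x 0.426 0.635 zmax 0.125
side 0.4 101 x 0.346 0.45 zmax 0.055
side 0.45 281 x 0.305 0.575 zmax 0.234
side 0.5 683 x 0.3 0.665 zmax 0.263
side 0.55 3003 x 0.3 0.686 zmax 0.364
side 0.6 2248 x 0.3 0.705 zmax 0.393
side 0.65 752 x 0.301 0.716 zmax 0.393
side 0.7 60 x 0.36 0.597 zmax 0.355
```

```bash
python3 -m pendant '{"hand":[0.04,0.04,0.04,0.04,0.04,0.04,0.04,0.04,0.04,0.04,0.04,0.04,0.04,0.04,0.04,0.04,0.04],"delta_pos":[[0.007,0.053,0.005],[0.007,0.053,0.005],[0.007,0.053,0.005],[0.007,0.053,0.005],[0.007,0.053,0.005],[0.007,0.053,0.005],[0.007,0.053,0.005],[0,0,0],[0,0,0],[0,0,0],[0,0,0],[0,0,0],[0,0,0],[0,0,0],[0,0,0],[0,0,0],[0,0,0]],"twist":[[0,0,0],[0,0,0],[0,0,0],[0,0,0],[0,0,0],[0,0,0],[0,0,0],[0,0,0.1742],[0,0,0.1742],[0,0,0.1742],[0,0,0.1742],[0,0,0.1742],[0,0,0.1742],[0,0,0.1742],[0,0,0.1742],[0,0,0.1742],[0,0,0]]}'
python3 - <<'E'
from h import *
st()
shot("wrist","w4")
E
```

```text
t: 11.88
tool_pos: [0.444, 0.2782, 0.25]
ee_rot: [[0.002, 1.0, 0.0], [1.0, -0.002, -0.0], [-0.0, 0.0, -1.0]]
force: [-0.6, -0.6, -0.2]
grip_width: 0.468
t 11.88 tcp [0.444  0.2782 0.25  ] F [-0.6 -0.6 -0.2] T [-0.06  0.02 -0.05] w 0.468 q [19.1 18.4 76.4 -0.  85.2 19.2]
[[0.0018, 1.0, 0.0001], [1.0, -0.0018, -0.0], [-0.0, 0.0001, -1.0]]
```

View pics/w4.png

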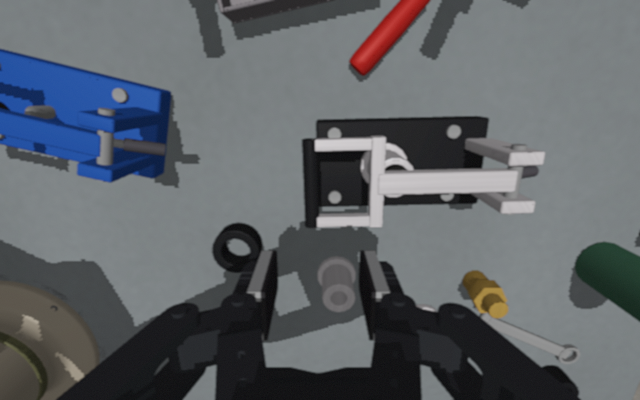

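```bash
python3 - <<'E'
from h import *
s=manip.state()
K,W=cam("wrist",s['tool_pos'],s['ee_rot'])
for nm,px,z in[("barN",(311,139),.108),("barS",(311,227),.108),("baseNW",(317,120),.03),("baseNE",(488,118),.03),("baseSW",(318,206),.03),("cheek N",(544,157),.125),("cheek S",(535,209),.125),("armrail S corner",(382,226),.11)]:
    print(nm,ray(px,z,K,W).round(4))
p=cv2.imread("pics/w4_full.png");cv2.imwrite("pics/w4c.png",cv2.resize(p[105:240,295:555],None,fx=3,fy=3,interpolation=2))
E
```

```text
barN [0.4391 0.321  0.108 ]
barS [0.4386 0.2383 0.108 ]
baseNW [0.4441 0.3311 0.03  ]
baseNE [0.6295 0.3333 0.03  ]
baseSW [0.4453 0.2321 0.03  ]
cheek N [0.6328 0.3086 0.125 ]
cheek S [0.6351 0.2628 0.125 ]
armrail S corner [0.5055 0.2403 0.11  ]
```

View pics/w4c.png

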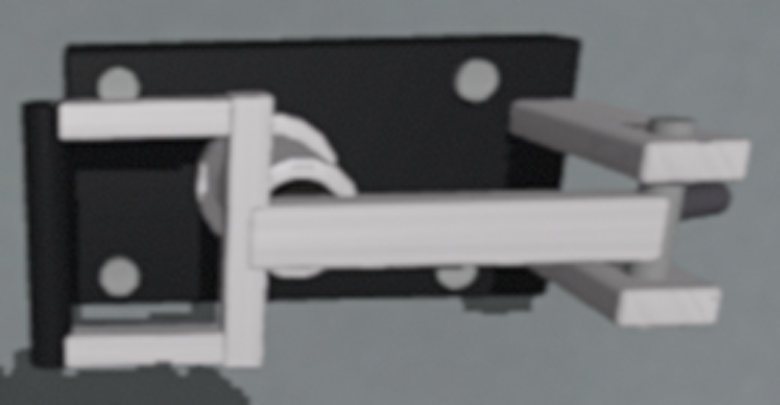

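```bash
python3 -m pendant '{"hand":[0.04,0.04,0.04,0.04,0.04,0.04,0,0,0,0],"delta_pos":[[0.002,-0.005,0.03],[0,0,0.04],[0,0,0.04],[0,0,0.03],[0,0,0.016],[0,0,0.008],[0,0,0],[0,0,0],[0,0,0],[0,0,0]],"twist":[[0,0,0],[0,0,0],[0,0,0],[0,0,0],[0,0,0],[0,0,0],[0,0,0],[0,0,0],[0,0,0],[0,0,0]]}' 40
python3 - <<'E'
from h import *
st()
shot("side","s5",(220,100,400,240),4)
th=np.arange(0,1.5,.1)
print([(round(.185*(np.cos(a)-np.cos(a+.1)),4),round(-.185*(np.sin(a+.1)-np.sin(a)),4)) for a in th[:-1]])
E
```

```text
t: 13.18
tool_pos: [0.4375, 0.2805, 0.0868]
ee_rot: [[0.002, 1.0, -0.001], [1.0, -0.002, -0.0], [-0.0, -0.001, -1.0]]
force: [-5.6, 0.3, 2.8]
grip_width: 0.15
t 13.18 tcp [0.4375 0.2805 0.0868] F [-5.6  0.3  2.8] T [0.05 0.89 0.26] w 0.15 q [19.6 27.8 91.4  0.  60.9 19.7]
[[0.0018, 1.0, -0.0008], [1.0, -0.0018, -0.0001], [-0.0001, -0.0008, -1.0]]
[(np.float64(0.0009), np.float64(-0.0185)), (np.float64(0.0028), np.float64(-0.0183)), (np.float64(0.0046), np.float64(-0.0179)), (np.float64(0.0063), np.float64(-0.0174)), (np.float64(0.008), np.float64(-0.0167)), (np.float64(0.0097), np.float64(-0.0158)), (np.float64(0.0112), np.float64(-0.0147)), (np.float64(0.0126), np.float64(-0.0135)), (np.float64(0.0139), np.float64(-0.0122)), (np.float64(0.015), np.float64(-0.0108)), (np.float64(0.016), np.float64(-0.0092)), (np.float64(0.0169), np.float64(-0.0076)), (np.float64(0.0175), np.float64(-0.0058)), (np.float64(0.018), np.float64(-0.004))]
```

View pics/s5.png

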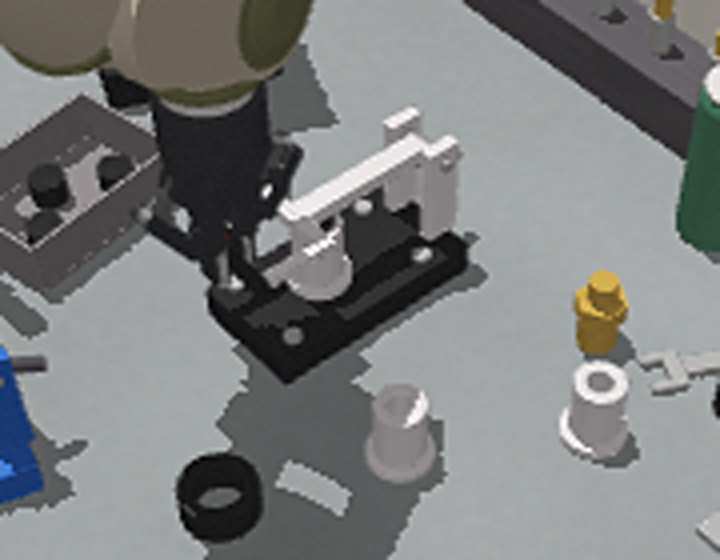

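```bash
python3 -m pendant '{"hand":[0,0,0,0,0,0,0],"delta_pos":[[0,0.001,-0.0185],[0,0.003,-0.0183],[0,0.0045,-0.0179],[0,0.0063,-0.0174],[0,0.008,-0.0167],[0,0.0097,-0.0158],[0,0,0]],"twist":[[0,0,0],[0,0,0],[0,0,0],[0,0,0],[0,0,0],[0,0,0],[0,0,0]]}'
python3 - <<'E'
from h import *
st()
shot("side","s6",(220,80,400,220),3)
E
```

```text
t: 14.1
tool_pos: [0.4684, 0.2811, 0.1925]
ee_rot: [[0.001, 1.0, -0.004], [1.0, -0.001, 0.001], [0.001, -0.004, -1.0]]
force: [-16.8, 2.9, 7.3]
grip_width: 0.147
t 14.10 tcp [0.4684 0.2811 0.1925] F [-16.8   2.9   7.3] T [0.37 2.73 0.2 ] w 0.147 q [18.5 23.3 78.7  0.2 78.2 18.5]
[[0.0013, 1.0, -0.004], [1.0, -0.0013, 0.0014], [0.0014, -0.004, -1.0]]
```

View pics/s6.png

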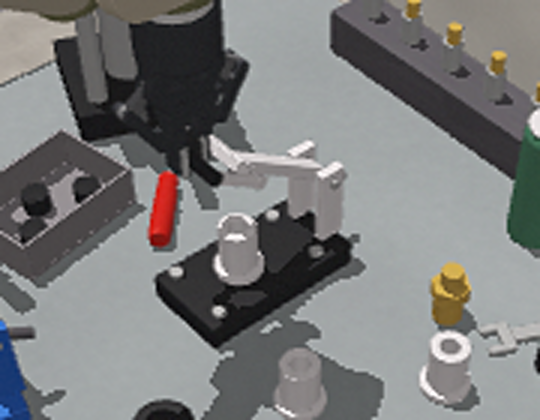

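```bash
python3 -m pendant '{"hand":[0,0,0,0,0,0],"delta_pos":[[0,0.0075,-0.0147],[0,0.0126,-0.0135],[0,0.0139,-0.0122],[0,0.015,-0.0108],[0,0.016,-0.0092],[0,0,0]],"twist":[[0,0,0],[0,0,0],[0,0,0],[0,0,0],[0,0,0],[0,0,0]]}'
python3 - <<'E'
from h import *
st()
E
```

```text
t: 14.9
tool_pos: [0.5361, 0.282, 0.2549]
ee_rot: [[0.001, 1.0, 0.005], [1.0, -0.001, 0.005], [0.005, 0.005, -1.0]]
force: [-8.8, 6.4, 14.4]
grip_width: 0.144
t 14.90 tcp [0.5361 0.282  0.2549] F [-8.8  6.4 14.4] T [1.1  1.42 0.29] w 0.144 q [16.5 26.6 62.6  0.2 90.5 16.5]
[[0.0007, 1.0, 0.0048], [1.0, -0.0008, 0.005], [0.005, 0.0048, -1.0]]
```

```bash
python3 -m pendant '{"hand":[0,0,0,0,0],"delta_pos":[[0,0.0165,-0.0086],[0,0.0175,-0.0058],[0,0.018,-0.004],[0,0.006,-0.001],[0,0,0]],"twist":[[0,0,0],[0,0,0],[0,0,0],[0,0,0],[0,0,0]]}'
python3 - <<'E'
from h import *
st()
shot("side","s7",(220,60,400,200),3)
E
```

```text
t: 15.52
tool_pos: [0.5944, 0.2825, 0.273]
ee_rot: [[-0.0, 1.0, 0.006], [1.0, 0.0, 0.006], [0.006, 0.006, -1.0]]
force: [-0.0, 11.6, 7.5]
grip_width: 0.146
t 15.53 tcp [0.5944 0.2825 0.273 ] F [-0.  11.6  7.5] T [1.63 0.14 0.27] w 0.146 q [15.  31.9 50.4  0.2 97.3 15.1]
[[-0.0003, 1.0, 0.0055], [1.0, 0.0003, 0.0057], [0.0057, 0.0055, -1.0]]
```

View pics/s7.png

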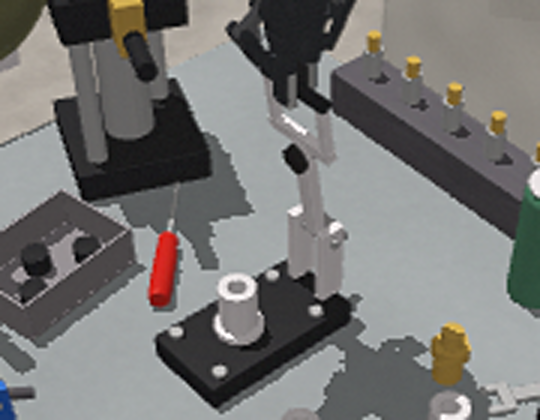

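```bash
python3 -m pendant '{"hand":[0.04,0.04,0.04,0.06,0.06,0.06,0.06,0.06,0.06,0.06,0.06,0.06,0.06,0.06,0.06,0.06,0.06,0.06],"delta_pos":[[0,0,0],[0,0,0],[0,0,-0.02],[0,0,-0.04],[0,0,-0.03],[0,-0.05,0],[0,-0.055,0],[0,0,0],[0,0,0],[0,0,0],[0,0,0],[0,0,0],[0,0,0],[0,0,0],[0,0,0],[0,0,0],[0,0,0.05],[0,0,0.05]],"twist":[[0,0,0],[0,0,0],[0,0,0],[0,0,0],[0,0,0],[0,0,0],[0,0,0],[0,0,-0.1742],[0,0,-0.1742],[0,0,-0.1742],[0,0,-0.1742],[0,0,-0.1742],[0,0,-0.1742],[0,0,-0.1742],[0,0,-0.1742],[0,0,-0.1742],[0,0,0],[0,0,0]]}'
python3 - <<'E'
from h import *
st()
shot("wrist","w8")
shot("side","s8",(200,60,420,230),3)
E
```

```text
t: 17.82
tool_pos: [0.4886, 0.2799, 0.2596]
ee_rot: [[-1.0, 0.006, 0.001], [0.006, 1.0, -0.0], [-0.001, -0.0, -1.0]]
force: [1.9, -0.4, -0.3]
grip_width: 0.701
t 17.82 tcp [0.4886 0.2799 0.2596] F [ 1.9 -0.4 -0.3] T [ 0.04 -0.    0.02] w 0.701 q [ 17.8  22.1  69.2  -0.   88.7 -71.9]
[[-1.0, 0.0062, 0.0012], [0.0062, 1.0, -0.0], [-0.0012, -0.0, -1.0]]
```

View pics/w8.png

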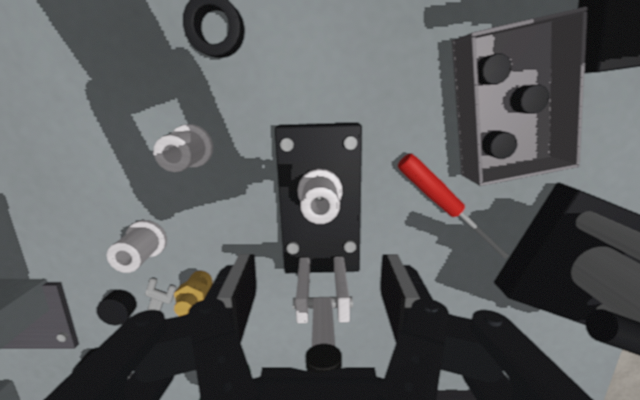

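View pics/s8.png

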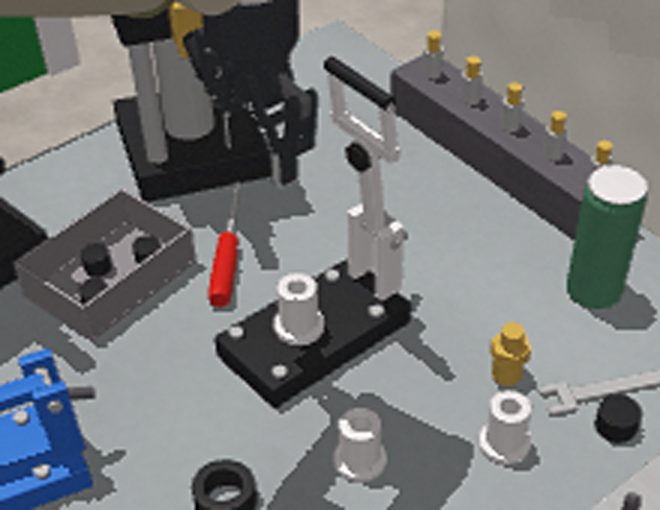

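```bash
python3 - <<'E'
from h import *
s=manip.state()
K,W=cam("wrist",s['tool_pos'],s['ee_rot'])
h=ray((321,206),.09,K,W);print("held",h, "foot bore?")
print("slA",ray((173,154),.06,K,W),"slB",ray((125,257),.06,K,W))
d=h-s['tool_pos'];print("delta tool",s['ee_rot'].T@(np.array([h[0],h[1],.062])-s['tool_pos']))
E
```

```text
held [0.5134061  0.28155962 0.09      ] foot bore?
slA [0.46520611 0.1265431  0.06      ] slB [0.58525692 0.05336166 0.06      ]
delta tool [-0.02859399  0.00314116  0.19377509]
```

```bash
python3 -m pendant '{"hand":[0.06,0.06,0.06,0.06,0.06,0.06,0.06,0,0,0,0],"delta_pos":[[-0.015,0.0015,0.02],[-0.0136,0.0015,0.03],[0,0,0.045],[0,0,0.045],[0,0,0.035],[0,0,0.018],[0,0,0.0086],[0,0,0],[0,0,0],[0,0,0],[0,0,0]],"twist":[[0,0,0],[0,0,0],[0,0,0],[0,0,0],[0,0,0],[0,0,0],[0,0,0],[0,0,0],[0,0,0],[0,0,0],[0,0,0]]}' 50
python3 - <<'E'
from h import *
st()
shot("scene","sc9",(280,150,480,330),4)
K,W=cam("side");print(ray((369.4,195.5),.06,K,W))
E
```

```text
t: 19.3
tool_pos: [0.5178, 0.2833, 0.0599]
ee_rot: [[-1.0, 0.006, 0.002], [0.006, 1.0, 0.001], [-0.002, 0.001, -1.0]]
force: [1.0, -0.6, 4.3]
grip_width: 0.475
t 19.30 tcp [0.5178 0.2833 0.0599] F [ 1.  -0.6  4.3] T [ 0.   -0.14 -0.01] w 0.475 q [ 17.2  35.4  81.4  -0.   63.  -72.5]
[[-1.0, 0.0058, 0.002], [0.0058, 1.0, 0.0006], [-0.0019, 0.0006, -1.0]]
[0.58802246 0.04807628 0.06      ]
```

View pics/sc9.png

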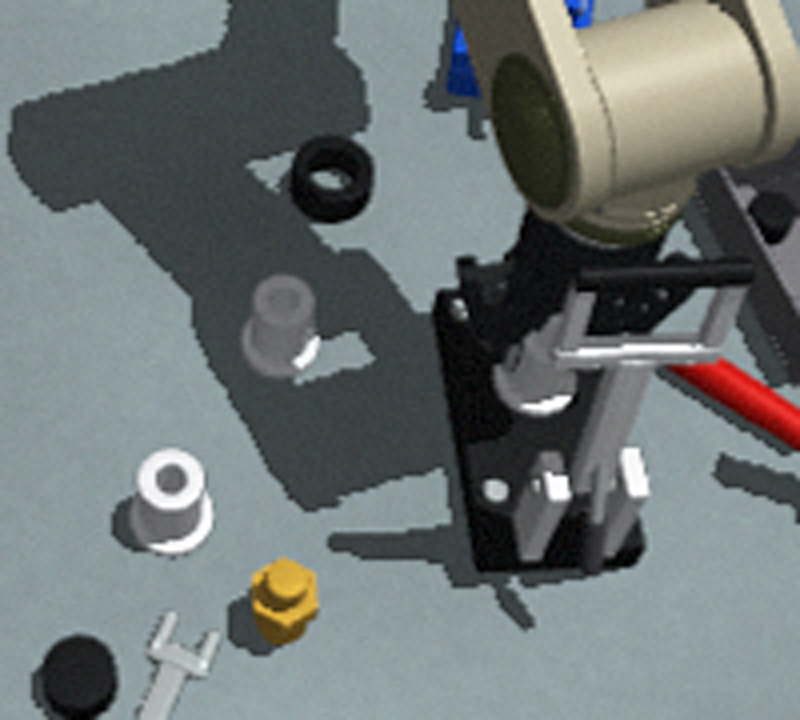

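```bash
python3 -m pendant '{"hand":[0,0,0,0,0,0,0,0,0,0,0,0,0,0,0],"delta_pos":[[0,0,-0.02],[0,0,-0.04],[0,0,-0.04],[0,0,-0.03],[0,0,-0.01],[-0.0123,-0.0507,0],[-0.0123,-0.0507,0],[-0.0123,-0.0507,0],[-0.0123,-0.0507,0],[-0.0123,-0.0507,0],[-0.0123,-0.0507,0],[-0.0123,-0.0507,0],[-0.0123,-0.0507,0],[0,0,0],[0,0,0]],"twist":[[0,0,0],[0,0,0],[0,0,0],[0,0,0],[0,0,0],[0,0,0],[0,0,0],[0,0,0],[0,0,0],[0,0,0],[0,0,0],[0,0,0],[0,0,0],[0,0,0],[0,0,0]]}'
python3 - <<'E'
from h import *
st()
shot("side","s10",(370,120,520,290),3.5)
shot("wrist","w10")
shot("scene","sc10",(150,170,290,330),4)
st()
E
```

```text
t: 21.22
tool_pos: [0.6128, -0.1227, 0.1979]
ee_rot: [[-1.0, 0.006, -0.002], [0.006, 1.0, 0.001], [0.002, 0.001, -1.0]]
force: [-0.2, -0.2, -1.7]
grip_width: 0.477
t 21.23 tcp [ 0.6128 -0.1227  0.1979] F [-0.2 -0.2 -1.7] T [ 0.01  0.01 -0.02] w 0.477 q [ -22.2   30.8   64.7    0.    84.7 -111.8]
[[-1.0, 0.006, -0.0023], [0.006, 1.0, 0.0012], [0.0023, 0.0012, -1.0]]
t 21.38 tcp [ 0.6131 -0.1219  0.1989] F [ 0.2  0.9 -1.5] T [ 0.02 -0.02 -0.01] w 0.475 q [ -22.1   30.7   64.6    0.    84.7 -111.8]
[[-1.0, 0.0044, -0.0006], [0.0044, 1.0, 0.0004], [0.0006, 0.0004, -1.0]]
```

View pics/s10.png

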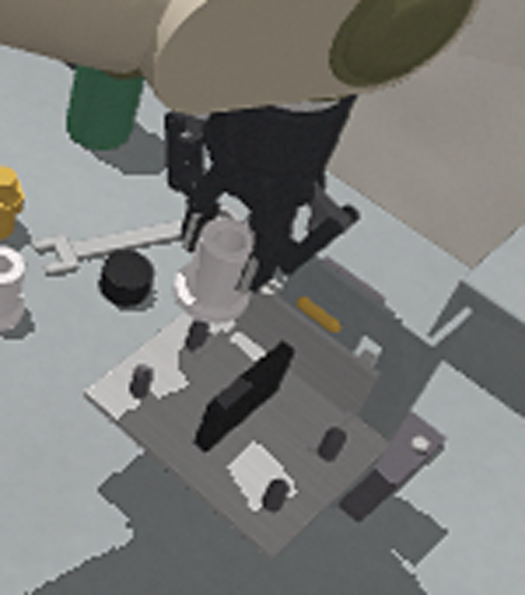

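View pics/w10.png

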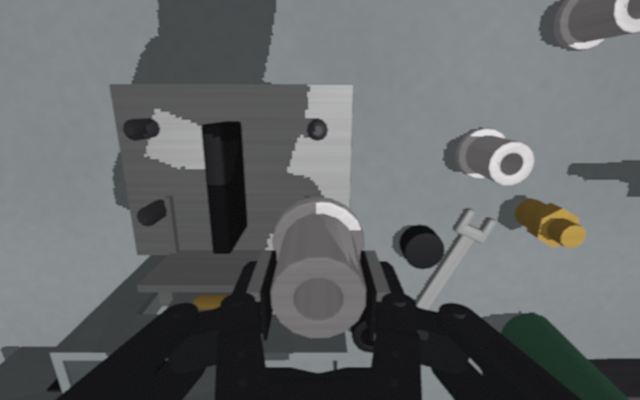

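View pics/sc10.png

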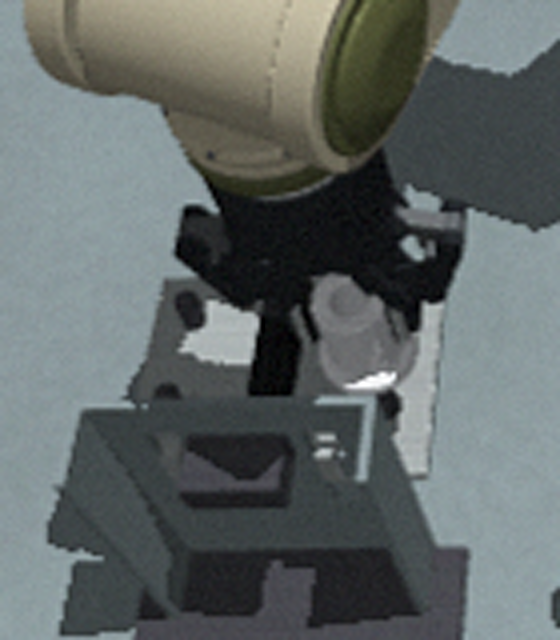

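```bash
python3 - <<'E'
from h import *
p=cv2.imread("pics/w10_full.png");cv2.imwrite("pics/w10c.png",cv2.resize(p[75:345,100:370],None,fx=2.2,fy=2.2,interpolation=2))
s=manip.state()
K,W=cam("wrist",[.613,-.1222,.1985],s['ee_rot'])
for nm,px,z in[("pin1 top",(317,128),.136),("pin3 top",(133,128.5),.136),("pin4 top",(143,217),.136),("sl hole",(320,297),.228),("shelfFL",(111,85),.108),("shelfFR",(353,85),.108)]:
    print(nm,ray(px,z,K,W).round(4))
E
```

```text
pin1 top [ 0.5538 -0.1227  0.136 ]
pin3 top [ 0.5536 -0.2364  0.136 ]
pin4 top [ 0.6122 -0.2404  0.136 ]
sl hole [ 0.6116 -0.1217  0.228 ]
shelfFL [ 0.5276 -0.2615  0.108 ]
shelfFR [ 0.5282 -0.0983  0.108 ]
```

View pics/w10c.png

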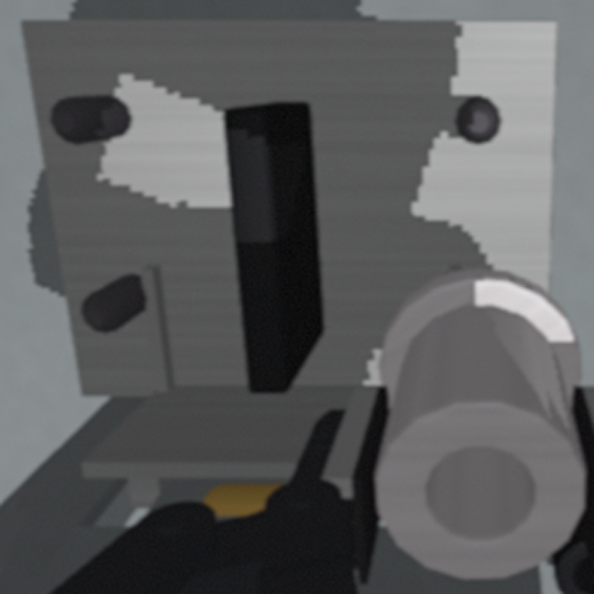

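```bash
python3 -m pendant '{"hand":[0,0,0,0,0,0,0,0],"delta_pos":[[-0.0017,-0.0006,0.012],[0,0,0.014],[0,0,0.01],[0,0,0.008],[0,0,0.006],[0,0,0.005],[0,0,0.003],[0,0,0]],"twist":[[0,0,0],[0,0,0],[0,0,0],[0,0,0],[0,0,0],[0,0,0],[0,0,0],[0,0,0]]}'
python3 - <<'E'
from h import *
st()
E
```

```text
t: 22.38
tool_pos: [0.6149, -0.1237, 0.1411]
ee_rot: [[-1.0, 0.006, -0.0], [0.006, 1.0, 0.0], [0.0, 0.0, -1.0]]
force: [0.3, 0.1, -2.1]
grip_width: 0.472
t 22.38 tcp [ 0.6149 -0.1237  0.1411] F [ 0.3  0.1 -2.1] T [ 0.04 -0.02 -0.01] w 0.472 q [ -22.2   33.6   69.3    0.    77.1 -111.8]
[[-1.0, 0.0058, -0.0001], [0.0058, 1.0, 0.0], [0.0001, 0.0, -1.0]]
```

```bash
python3 -m pendant '{"hand":[0,0,0],"delta_pos":[[0,0,0.0025],[0,0,0.001],[0,0,0]],"twist":[[0,0,0],[0,0,0],[0,0,0]]}'
python3 -m pendant '{"hand":[0.055,0.055,0.055,0.055,0.055,0.055,0.055,0.055,0.055],"delta_pos":[[0,0,0],[0,0,0],[0,0,-0.02],[0,0,-0.035],[0,0,-0.04],[0,0,-0.04],[0.04,0.02,-0.02],[0.04,0.02,0],[0,0,0]],"twist":[[0,0,0],[0,0,0],[0,0,0],[0,0,0],[0,0,0],[0,0,0],[0,0,0],[0,0,0],[0,0,0]]}'
python3 - <<'E'
from h import *
st()
shot("side","s11",(300,120,520,290),3.5)
shot("scene","sc11",(150,170,360,330),3.5)
s,_,_=shot("wrist","w11")
print(s['tool_pos'])
E
```

```text
t: 22.75
tool_pos: [0.6149, -0.1237, 0.1376]
ee_rot: [[-1.0, 0.006, -0.0], [0.006, 1.0, 0.0], [0.0, 0.0, -1.0]]
force: [-0.5, -0.4, -1.9]
grip_width: 0.474
t: 23.88
tool_pos: [0.5333, -0.0819, 0.2939]
ee_rot: [[-1.0, 0.005, 0.001], [0.005, 1.0, -0.0], [-0.001, -0.0, -1.0]]
force: [-0.2, -0.7, 0.2]
grip_width: 0.64
t 23.88 tcp [ 0.5333 -0.0819  0.2939] F [-0.2 -0.7  0.2] T [-0.01  0.    0.02] w 0.64 q [ -21.3   18.6   68.9    0.    92.4 -111. ]
[[-1.0, 0.0049, 0.0011], [0.0049, 1.0, -0.0003], [-0.0011, -0.0003, -1.0]]
[ 0.53542344 -0.08328906  0.29315278]
```

View pics/s11.png

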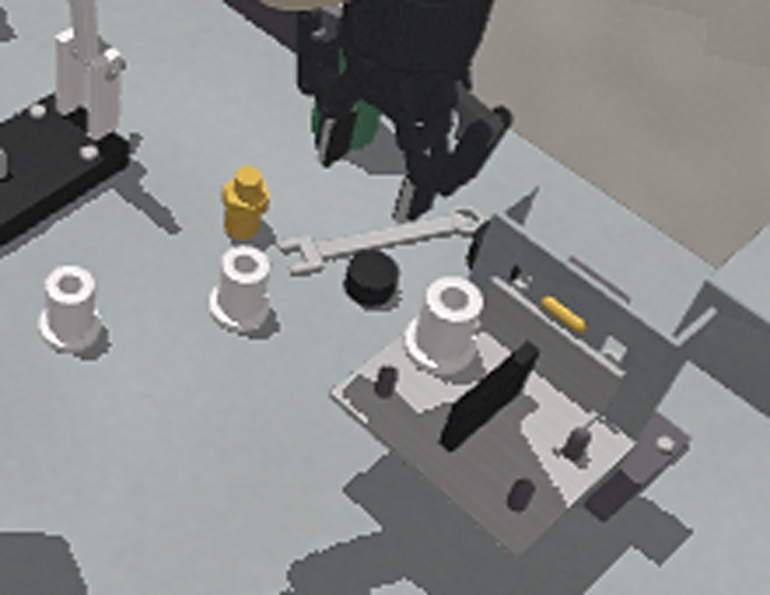

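View pics/w11.png

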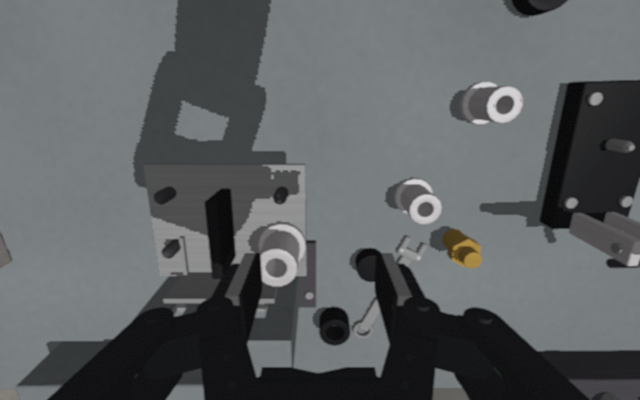

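View pics/sc11.png

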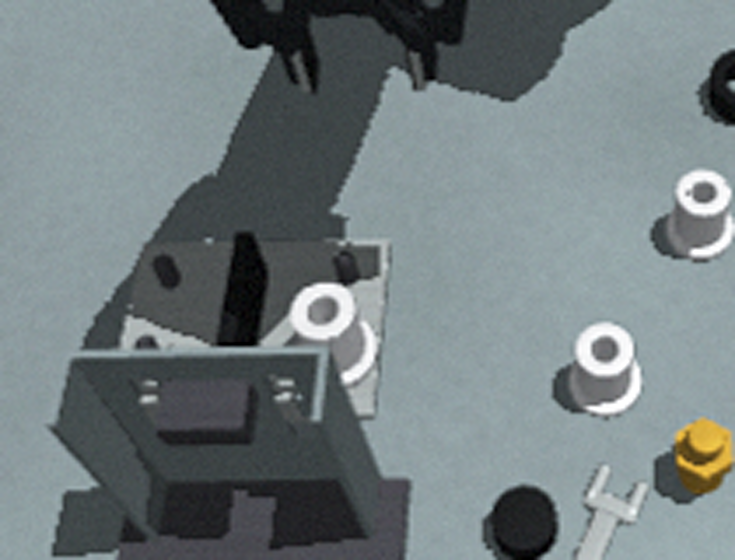

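```bash
python3 - <<'E'
from h import *
s=manip.state()
K,W=cam("wrist",[.5354,-.0833,.2932],s['ee_rot'])
print("B",ray((426,209),.06,K,W).round(4),"A",ray((504.5,104.5),.06,K,W).round(4),"coup",ray((467,257),.068,K,W).round(4))
K,W=cam("scene")
f=lambda x,y,z:ray((x/3.5+150,y/3.5+170),z,K,W).round(4)
print("B",f(604,350,.06),"A",f(703,193,.06),"coup",f(705,437,.068),"cap",f(525,520,.026))
K,W=cam("side")
f=lambda x,y,z:ray((x/3.5+300,y/3.5+120),z,K,W).round(4)
print("B",f(246,265,.06),"A",f(71,286,.06),"coup",f(248,180,.068))
print(s['tool_pos'])
E
```

```text
B [0.5923 0.0493 0.06  ] A [0.4694 0.1241 0.06  ] coup [0.6545 0.105  0.068 ]
B [0.5937 0.0482 0.06  ] A [0.4704 0.1242 0.06  ] coup [0.6603 0.1122 0.068 ] cap [ 0.6977 -0.0066  0.026 ]
B [0.5894 0.0459 0.06  ] A [0.4656 0.1206 0.06  ] coup [0.6521 0.1079 0.068 ]
[ 0.53578755 -0.08357863  0.29275359]
```

```bash
python3 -m pendant '{"hand":[0.06,0.06,0.06,0.06,0.06,0.06,0.06,0.06,0.06,0,0,0,0],"delta_pos":[[-0.0185,0.044,0],[-0.0185,0.044,0],[-0.0185,0.044,0.03],[0,0,0.05],[0,0,0.05],[0,0,0.05],[0,0,0.035],[0,0,0.014],[0,0,0.004],[0,0,0],[0,0,0],[0,0,0],[0,0,0]],"twist":[[0,0,0],[0,0,0],[0,0,0],[0,0,0],[0,0,0],[0,0,0],[0,0,0],[0,0,0],[0,0,0],[0,0,0],[0,0,0],[0,0,0],[0,0,0]]}'
python3 - <<'E'
from h import *
st()
E
```

```text
t: 25.65
tool_pos: [0.5916, 0.0485, 0.0601]
ee_rot: [[-1.0, 0.006, 0.001], [0.006, 1.0, -0.0], [-0.001, -0.0, -1.0]]
force: [0.7, -0.6, -0.9]
grip_width: 0.001
t 25.65 tcp [0.5916 0.0485 0.0601] F [ 0.7 -0.6 -0.9] T [-0.02  0.04 -0.02] w 0.001 q [ -6.7  35.7  80.8   0.   63.5 -96.4]
[[-1.0, 0.0058, 0.0007], [0.0058, 1.0, -0.0001], [-0.0007, -0.0001, -1.0]]
```

```bash
python3 -m pendant '{"hand":[0.06,0.06,0.06,0.06,0.06],"delta_pos":[[0,0,-0.02],[0,0,-0.01],[0,0,0],[0,0,0],[0,0,0]],"twist":[[0,0,0],[0,0,0],[0,0,0],[0,0,0],[0,0,0]]}'
python3 - <<'E'
from h import *
st()
shot("side","s12",(300,120,450,260),4)
shot("scene","sc12",(250,170,410,330),4)
E
```

```text
t: 26.28
tool_pos: [0.5912, 0.0485, 0.089]
ee_rot: [[-1.0, 0.006, -0.001], [0.006, 1.0, 0.0], [0.001, 0.0, -1.0]]
force: [-0.7, -0.3, 0.2]
grip_width: 0.703
t 26.27 tcp [0.5912 0.0485 0.089 ] F [-0.7 -0.3  0.2] T [0.04 0.04 0.02] w 0.703 q [ -6.7  33.7  79.    0.   67.3 -96.4]
[[-1.0, 0.0058, -0.001], [0.0058, 1.0, 0.0001], [0.001, 0.0001, -1.0]]
```

View pics/s12.png

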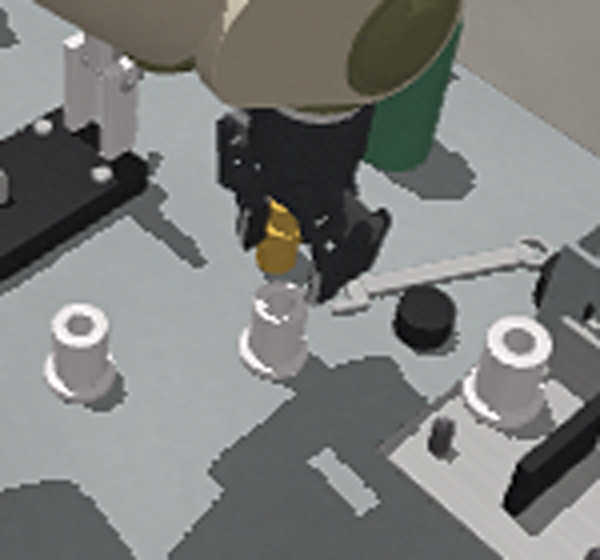

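View pics/sc12.png

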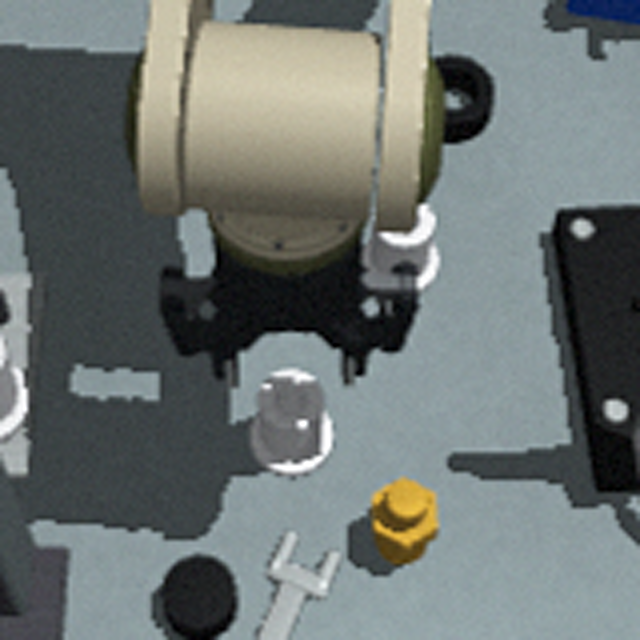

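```bash
python3 -m pendant '{"hand":[0.06,0.06,0.06,0.06,0.06,0,0,0,0,0],"delta_pos":[[-0.0005,0,0.025],[0,0,0.02],[0,0,0.01],[0,0,0.004],[0,0,0],[0,0,0],[0,0,0],[0,0,0],[0,0,0],[0,0,0]],"twist":[[0,0,0],[0,0,0],[0,0,0],[0,0,0],[0,0,0],[0,0,0],[0,0,0],[0,0,0],[0,0,0],[0,0,0]]}'
python3 - <<'E'
from h import *
st()
E
```

```text
t: 27.62
tool_pos: [0.5925, 0.0485, 0.0316]
ee_rot: [[-1.0, 0.006, 0.002], [0.006, 1.0, -0.0], [-0.002, -0.0, -1.0]]
force: [-1.4, 0.2, 7.1]
grip_width: 0.475
t 27.62 tcp [0.5925 0.0485 0.0316] F [-1.4  0.2  7.1] T [0.13 0.12 0.07] w 0.475 q [ -6.7  37.9  82.1   0.   59.9 -96.4]
[[-1.0, 0.0058, 0.0019], [0.0058, 1.0, -0.0001], [-0.0019, -0.0001, -1.0]]
```

```bash
python3 -m pendant '{"hand":[0,0,0,0,0,0,0,0,0,0,0],"delta_pos":[[0,0,-0.02],[0,0,-0.05],[0,0,-0.05],[0,0,-0.04],[0,0,-0.015],[0.0095,-0.043,0],[0.0095,-0.043,0],[0.0095,-0.043,0],[0.0092,-0.0424,0],[0,0,0],[0,0,0]],"twist":[[0,0,0],[0,0,0],[0,0,0],[0,0,0],[0,0,0],[0,0,0],[0,0,0],[0,0,0],[0,0,0],[0,0,0],[0,0,0]]}'
python3 - <<'E'
from h import *
st()
s,_,_=shot("wrist","w13");print(s['tool_pos'])
st()
E
```

```text
t: 29.0
tool_pos: [0.553, -0.1221, 0.2046]
ee_rot: [[-1.0, 0.006, -0.002], [0.006, 1.0, 0.001], [0.002, 0.001, -1.0]]
force: [-0.1, 0.1, -1.8]
grip_width: 0.47
t 29.00 tcp [ 0.553  -0.1221  0.2046] F [-0.1  0.1 -1.8] T [-0.02 -0.06 -0.06] w 0.47 q [ -24.4   24.6   74.3    0.    81.2 -114.1]
[[-1.0, 0.0059, -0.0017], [0.0059, 1.0, 0.0011], [0.0017, 0.0011, -1.0]]
[ 0.55302133 -0.1221463   0.20461618]
t 29.05 tcp [ 0.5532 -0.1218  0.2049] F [ 0.2 -0.2 -2.1] T [-0.01 -0.03 -0.04] w 0.469 q [ -24.4   24.6   74.3    0.    81.2 -114.1]
[[-1.0, 0.005, -0.0012], [0.005, 1.0, 0.0008], [0.0012, 0.0008, -1.0]]
```

View pics/w13.png

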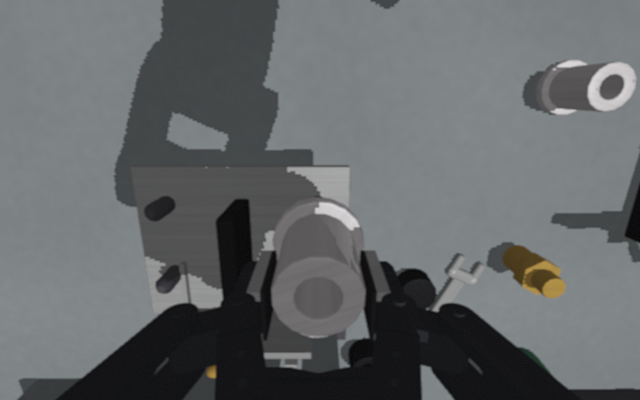

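```bash
python3 -m pendant '{"hand":[0,0,0,0,0,0,0,0],"delta_pos":[[-0.002,-0.0007,0.016],[0,0,0.014],[0,0,0.01],[0,0,0.008],[0,0,0.007],[0,0,0.006],[0,0,0.004],[0,0,0]],"twist":[[0,0,0],[0,0,0],[0,0,0],[0,0,0],[0,0,0],[0,0,0],[0,0,0],[0,0,0]]}'
python3 -m pendant '{"hand":[0,0],"delta_pos":[[0,0,0.001],[0,0,0]],"twist":[[0,0,0],[0,0,0]]}'
```

```text
t: 30.05
tool_pos: [0.5552, -0.1234, 0.1405]
ee_rot: [[-1.0, 0.006, -0.0], [0.006, 1.0, 0.0], [0.0, 0.0, -1.0]]
force: [0.4, 0.3, -1.2]
grip_width: 0.47
t: 30.3
tool_pos: [0.5553, -0.1234, 0.1398]
ee_rot: [[-1.0, 0.006, 0.0], [0.006, 1.0, -0.0], [-0.0, -0.0, -1.0]]
force: [0.4, -1.1, -1.1]
grip_width: 0.479
```

```bash
python3 -m pendant '{"hand":[0.055,0.055,0.055,0.055,0.055,0.055,0.06,0.06,0.06,0.06,0.06,0.06,0.06],"delta_pos":[[0,0,0.0005],[0,0,0],[0,0,-0.02],[0,0,-0.035],[0,0,-0.04],[0,0,-0.035],[0.022,0.05,0],[0.022,0.05,0],[0.022,0.05,0],[0.022,0.05,0],[0.022,0.046,0],[0,0,0],[0,0,0]],"twist":[[0,0,0],[0,0,0],[0,0,0],[0,0,0],[0,0,0],[0,0,0],[0,0,0],[0,0,0],[0,0,0],[0,0,0],[0,0,0],[0,0,0],[0,0,0]]}'
python3 - <<'E'
from h import *
s,_,_=shot("wrist","w14");print(s['tool_pos'],s['ee_rot'].tolist())
shot("side","s14",(270,120,520,300),3)
shot("scene","sc14",(150,170,410,340),3)
E
```

```text
t: 31.92
tool_pos: [0.447, 0.1229, 0.2693]
ee_rot: [[-1.0, 0.006, 0.001], [0.006, 1.0, -0.0], [-0.001, -0.0, -1.0]]
force: [-0.1, -0.2, 0.6]
grip_width: 0.707
[0.44697464 0.12292872 0.26929207] [[-0.9999844192616347, 0.00554784190182373, 0.0006186147457862547], [0.0055476596607021604, 0.9999845678317647, -0.00029592331407490917], [-0.0006202469349809586, -0.0002924868393004622, -0.9999997648725667]]
```

View pics/w14.png

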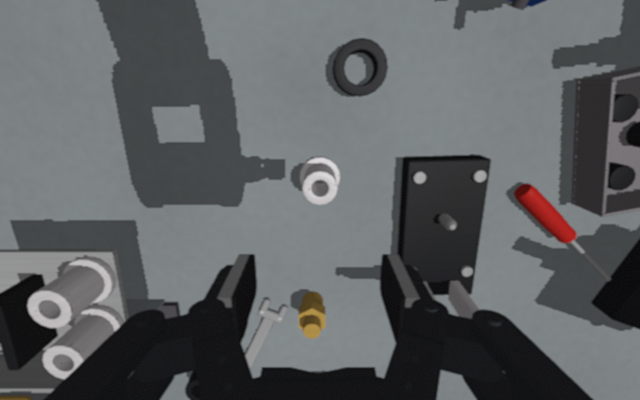

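View pics/s14.png

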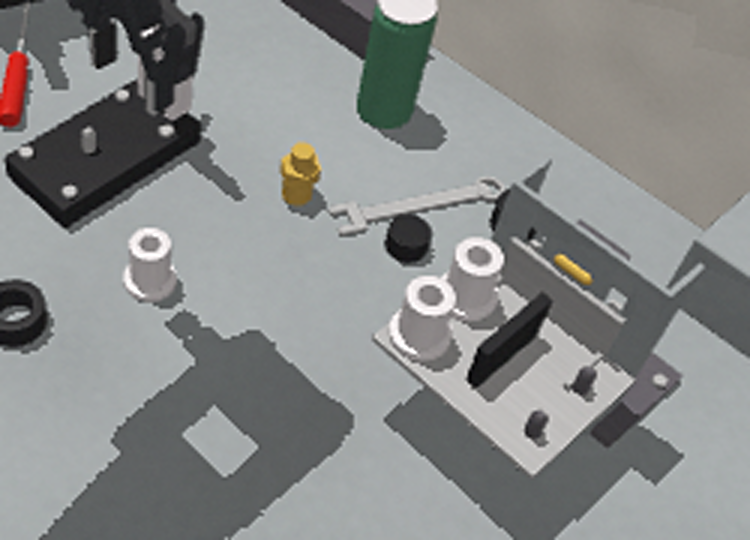

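View pics/sc14.png

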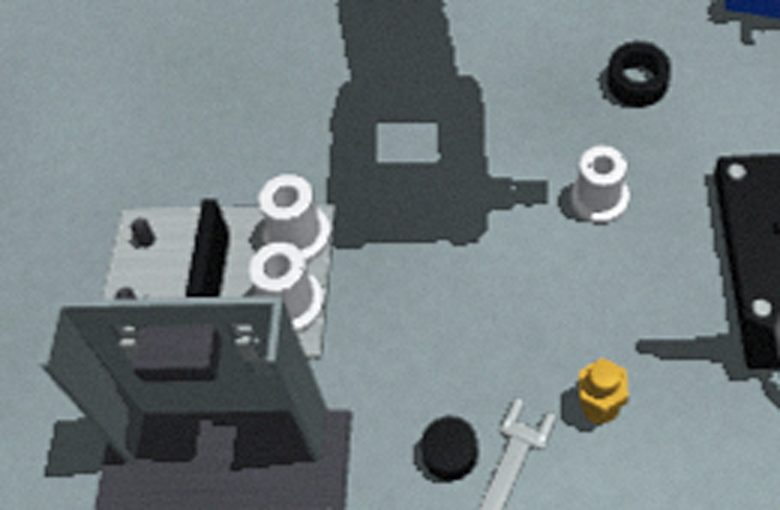

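```bash
python3 - <<'E'
from h import *
s=manip.state()
K,W=cam("wrist",[.447,.1229,.2693],s['ee_rot'])
h=ray((320.5,188.5),.06,K,W);print(h,s['tool_pos'],s['ee_rot'].T@(np.array([h[0],h[1],.03])-s['tool_pos']))
E
```

```text
[0.46974168 0.12560888 0.06      ] [0.44722443 0.12227265 0.26901907] [-0.02250829  0.0035375   0.23901702]
```

```bash
python3 -m pendant '{"hand":[0.06,0.06,0.06,0.06,0.06,0.06,0.06,0.06,0,0,0,0,0],"delta_pos":[[-0.0115,0.0015,0.02],[-0.011,0.0015,0.05],[0,0,0.055],[0,0,0.05],[0,0,0.035],[0,0,0.018],[0,0,0.009],[0,0,0.001],[0,0,0],[0,0,0],[0,0,0],[0,0,0],[0,0,0]],"twist":[[0,0,0],[0,0,0],[0,0,0],[0,0,0],[0,0,0],[0,0,0],[0,0,0],[0,0,0],[0,0,0],[0,0,0],[0,0,0],[0,0,0],[0,0,0]]}'
python3 - <<'E'
from h import *
st()
E
```

```text
t: 33.7
tool_pos: [0.4697, 0.126, 0.0321]
ee_rot: [[-1.0, 0.006, 0.002], [0.006, 1.0, -0.0], [-0.002, -0.0, -1.0]]
force: [-1.2, -1.7, 6.3]
grip_width: 0.483
t 33.70 tcp [0.4697 0.126  0.0321] F [-1.2 -1.7  6.3] T [-0.21  0.13  0.02] w 0.483 q [  1.   30.1 100.   -0.   49.7 -88.6]
[[-1.0, 0.0057, 0.002], [0.0057, 1.0, -0.0002], [-0.0021, -0.0002, -1.0]]
```

```bash
python3 -m pendant '{"hand":[0,0,0,0,0,0,0,0,0,0,0,0,0,0],"delta_pos":[[0,0,-0.02],[0,0,-0.05],[0,0,-0.055],[0,0,-0.05],[0,0,-0.025],[-0.0124,-0.0526,0],[-0.0124,-0.0526,0],[-0.0124,-0.0526,0],[-0.0124,-0.0526,0],[-0.0124,-0.0526,0],[-0.0124,-0.0526,0],[-0.0124,-0.0526,0],[0,0,0],[0,0,0]],"twist":[[0,0,0],[0,0,0],[0,0,0],[0,0,0],[0,0,0],[0,0,0],[0,0,0],[0,0,0],[0,0,0],[0,0,0],[0,0,0],[0,0,0],[0,0,0],[0,0,0]]}'
python3 - <<'E'
from h import *
s,_,_=shot("wrist","w15");print(s['tool_pos'],s['ee_rot'].tolist())
E
```

```text
t: 35.45
tool_pos: [0.5536, -0.2422, 0.231]
ee_rot: [[-1.0, 0.006, -0.0], [0.006, 1.0, 0.001], [0.0, 0.001, -1.0]]
force: [0.4, 0.2, -0.3]
grip_width: 0.48
[ 0.55362276 -0.24220223  0.23097217] [[-0.9999824715832663, 0.005903458137352219, -0.00045355070608357105], [0.0059031546598963475, 0.9999823534054597, 0.0006675647830851624], [0.0004574836432090354, 0.0006648757017673324, -0.9999996743244557]]
```

View pics/w15.png

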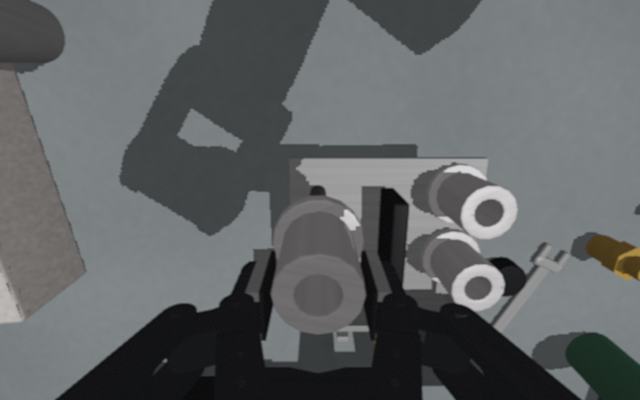

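```bash
python3 -m pendant '{"hand":[0,0,0,0,0,0,0,0,0],"delta_pos":[[-0.001,0,0.025],[0,0,0.021],[0,0,0.014],[0,0,0.01],[0,0,0.008],[0,0,0.006],[0,0,0.004],[0,0,0.0035],[0,0,0]],"twist":[[0,0,0],[0,0,0],[0,0,0],[0,0,0],[0,0,0],[0,0,0],[0,0,0],[0,0,0],[0,0,0]]}'
```

```text
t: 36.62
tool_pos: [0.5548, -0.2426, 0.1395]
ee_rot: [[-1.0, 0.006, -0.0], [0.006, 1.0, 0.0], [0.0, 0.0, -1.0]]
force: [0.2, -0.3, -1.5]
grip_width: 0.482
```

```bash
python3 -m pendant '{"hand":[0.055,0.055,0.055,0.055,0.055,0.055,0.055,0.055,0.055,0.055,0.055,0.055,0.055,0.055,0.055,0.055,0.055,0.055],"delta_pos":[[0,0,0.0005],[0,0,0],[0,0,-0.02],[0,0,-0.04],[0,0,-0.055],[0,0,-0.055],[0,0,-0.05],[-0.003,0.052,0],[-0.003,0.052,0],[-0.003,0.052,0],[-0.003,0.052,0],[-0.003,0.052,0],[-0.003,0.052,0],[-0.003,0.052,0],[-0.003,0.052,0],[-0.003,0.052,0],[-0.003,0.052,0],[0,0,0]],"twist":[[0,0,0],[0,0,0],[0,0,0],[0,0,0],[0,0,0],[0,0,0],[0,0,0],[0,0,0],[0,0,0],[0,0,0],[0,0,0],[0,0,0],[0,0,0],[0,0,0],[0,0,0],[0,0,0],[0,0,0],[0,0,0]]}'
python3 -m pendant '{"hand":[0.04,0.04,0.04,0.04,0.04,0.04,0.04,0.04,0.04,0.04,0.04],"delta_pos":[[0,0,0],[0,0,0],[0,0,0],[0,0,0],[0,0,0],[0,0,0],[0,0,0],[0,0,0],[0,0,0],[0,0,0],[0,0,0]],"twist":[[0,0,0.1742],[0,0,0.1742],[0,0,0.1742],[0,0,0.1742],[0,0,0.1742],[0,0,0.1742],[0,0,0.1742],[0,0,0.1742],[0,0,0.174],[0,0,0],[0,0,0]]}'
python3 - <<'E'
from h import *
st()
s,_,_=shot("wrist","w16")
shot("side","s16",(230,60,520,300),2.6)
shot("scene","sc16",(150,150,500,340),2.2)
E
```

```text
t: 38.88
tool_pos: [0.5874, 0.2804, 0.3584]
ee_rot: [[-1.0, 0.001, -0.001], [0.001, 1.0, 0.0], [0.001, 0.0, -1.0]]
force: [0.2, -1.3, -0.4]
grip_width: 0.647
t: 40.25
tool_pos: [0.5879, 0.2767, 0.3593]
ee_rot: [[-0.0, 1.0, 0.0], [1.0, 0.0, -0.0], [-0.0, 0.0, -1.0]]
force: [0.2, 0.6, 0.3]
grip_width: 0.467
t 40.25 tcp [0.5879 0.2767 0.3593] F [0.2 0.6 0.3] T [-0.02 -0.02 -0.  ] w 0.467 q [ 14.8  30.7  39.   -0.  110.3  14.8]
[[-0.0002, 1.0, 0.0003], [1.0, 0.0002, -0.0], [-0.0, 0.0003, -1.0]]
```

View pics/w16.png

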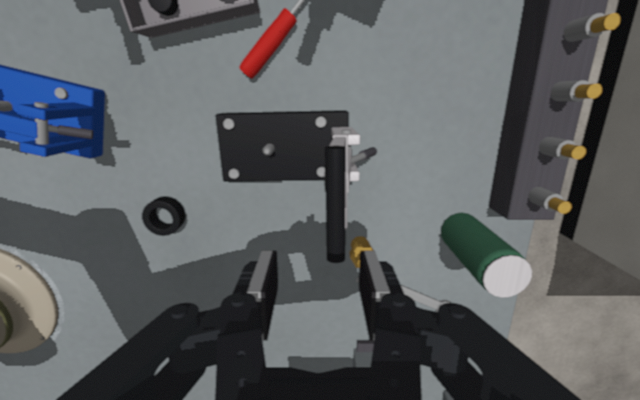

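View pics/s16.png

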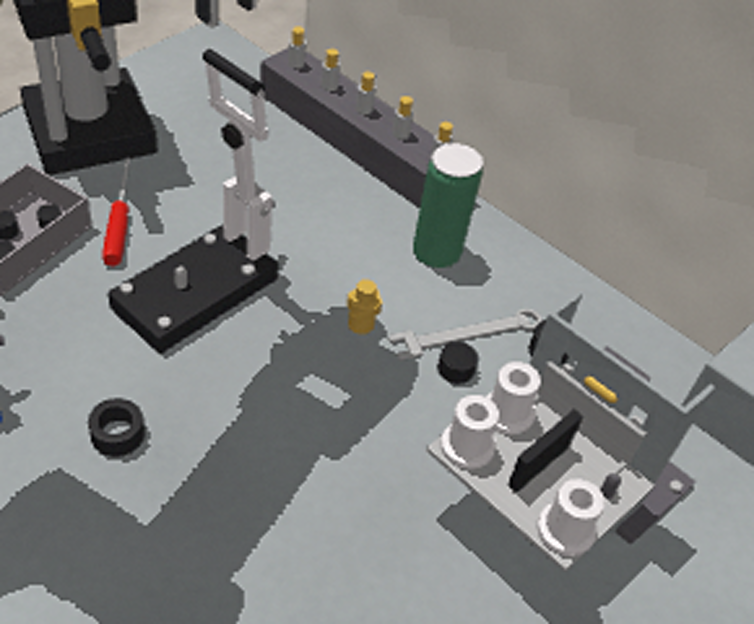

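View pics/sc16.png

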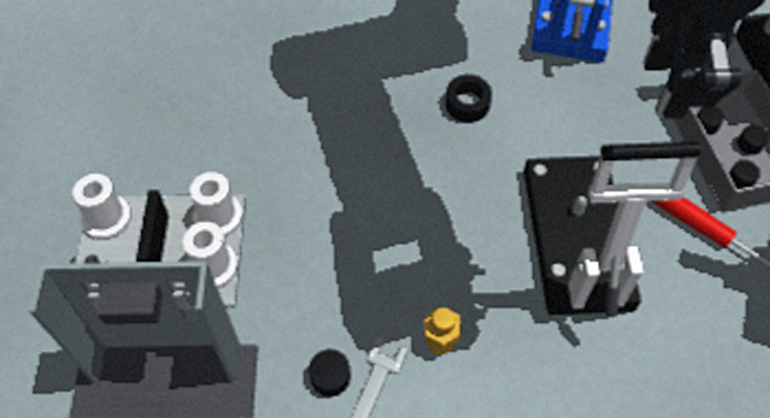

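```bash
python3 - <<'E'
from h import *
K,W=cam("wrist",[.5879,.2767,.3593],manip.state()['ee_rot'])
print(ray((337,150),.29,K,W),ray((335,260),.29,K,W))
K,W=cam("scene");f=lambda x,y,z:ray((x/2.2+150,y/2.2+150),z,K,W).round(4)
print(f(604,152,.289),f(698,150,.289))
h=np.array([.62,.105-.019]);th=[1.45,1.3,1.15,1.0,.85,.7,.55,.4,.25,.1,0,-.1,-.18]
P=[(h[0]-.185*np.cos(t),h[1]+.185*np.sin(t)) for t in th]
print(np.round(P[0],4));print([(t,np.round(b[0]-a[0],4).item(),np.round(a[1]-b[1],4).item()) for t,a,b in zip(th[1:],P,P[1:])])
E
```

```text
[0.60165153 0.32212764 0.29      ] [0.60163808 0.24165097 0.29      ]
[0.6007 0.2432 0.289 ] [0.601  0.3241 0.289 ]
[0.5977 0.2697]
[(1.3, -0.0272, 0.0054), (1.15, -0.0261, 0.0094), (1.0, -0.0244, 0.0132), (0.85, -0.0221, 0.0167), (0.7, -0.0194, 0.0198), (0.55, -0.0162, 0.0225), (0.4, -0.0127, 0.0247), (0.25, -0.0089, 0.0263), (0.1, -0.0048, 0.0273), (0, -0.0009, 0.0185), (-0.1, 0.0009, 0.0185), (-0.18, 0.0021, 0.0147)]
```

```bash
python3 -m pendant '{"hand":[0.04,0.04,0.04,0.04,0.04,0.04,0,0,0,0],"delta_pos":[[0.006,0.0125,0],[0,0,0.03],[0,0,0.03],[0,0,0.02],[0,0,0.008],[0,0,0],[0,0,0],[0,0,0],[0,0,0],[0,0,0]],"twist":[[0,0,0],[0,0,0],[0,0,0],[0,0,0],[0,0,0],[0,0,0],[0,0,0],[0,0,0],[0,0,0],[0,0,0]]}' 35
python3 - <<'E'
from h import *
st()
shot("side","s17",(230,40,400,210),3.4)
E
```

```text
t: 41.65
tool_pos: [0.6002, 0.2833, 0.2722]
ee_rot: [[0.002, 1.0, 0.001], [1.0, -0.002, 0.0], [0.0, 0.001, -1.0]]
force: [-4.0, -1.4, 6.8]
grip_width: 0.151
t 41.65 tcp [0.6002 0.2833 0.2722] F [-4.  -1.4  6.8] T [-0.1   0.67  0.19] w 0.151 q [15.1 32.8 49.   0.  98.2 15.2]
[[0.0021, 1.0, 0.0009], [1.0, -0.0021, 0.0003], [0.0003, 0.0009, -1.0]]
```

View pics/s17.png

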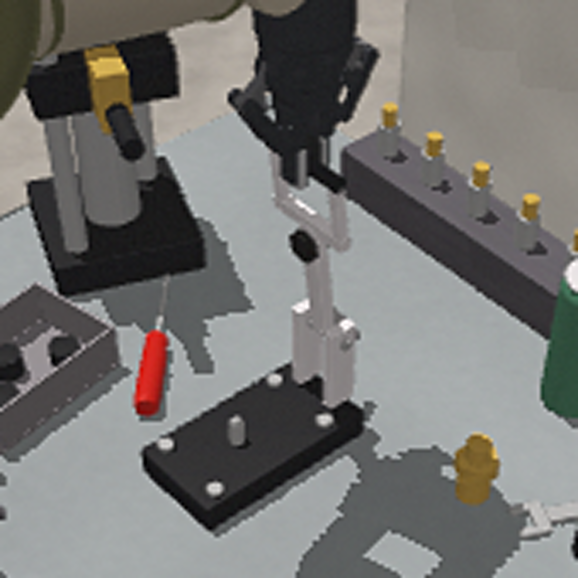

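```bash
python3 -m pendant '{"hand":[0,0,0,0,0],"delta_pos":[[0,-0.0272,0.0054],[0,-0.0261,0.0094],[0,-0.0244,0.0132],[0,-0.0221,0.0167],[0,0,0]],"twist":[[0,0,0],[0,0,0],[0,0,0],[0,0,0],[0,0,0]]}'
python3 -m pendant '{"hand":[0,0,0,0],"delta_pos":[[0,-0.0194,0.0198],[0,-0.0162,0.0225],[0,-0.0127,0.0247],[0,0,0]],"twist":[[0,0,0],[0,0,0],[0,0,0],[0,0,0]]}'
```

```text
t: 42.32
tool_pos: [0.4993, 0.2819, 0.2257]
ee_rot: [[0.003, 1.0, -0.002], [1.0, -0.003, -0.004], [-0.004, -0.002, -1.0]]
force: [-2.0, -9.3, 2.7]
grip_width: 0.148
t: 42.82
tool_pos: [0.4514, 0.2818, 0.1576]
ee_rot: [[0.002, 1.0, -0.003], [1.0, -0.002, -0.004], [-0.004, -0.003, -1.0]]
force: [-1.0, -9.1, -1.0]
grip_width: 0.15
```

```bash
python3 -m pendant '{"hand":[0,0,0,0,0,0],"delta_pos":[[0,-0.0089,0.0263],[0,-0.0048,0.0273],[0,-0.0009,0.0185],[0,0.0009,0.0185],[0,0.0021,0.0147],[0,0,0]],"twist":[[0,0,0],[0,0,0],[0,0,0],[0,0,0],[0,0,0],[0,0,0]]}'
python3 - <<'E'
from h import *
st()
shot("side","s18",(230,60,400,230),3.4)
E
```

```text
t: 43.58
tool_pos: [0.4407, 0.2827, 0.053]
ee_rot: [[0.002, 1.0, -0.001], [1.0, -0.002, -0.002], [-0.002, -0.001, -1.0]]
force: [-0.6, -7.1, -3.5]
grip_width: 0.145
t 43.58 tcp [0.4407 0.2827 0.053 ] F [-0.6 -7.1 -3.5] T [-0.94 -0.1   0.19] w 0.145 q [19.8 30.9 92.8 -0.1 56.4 19.9]
[[0.0024, 1.0, -0.0015], [1.0, -0.0024, -0.002], [-0.002, -0.0015, -1.0]]
```

View pics/s18.png

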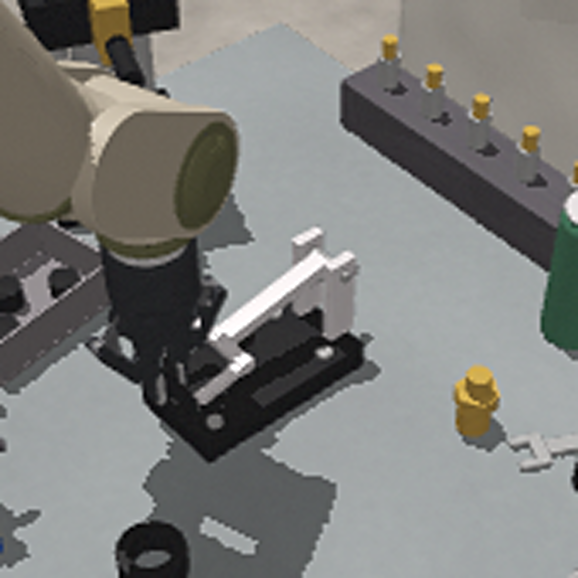

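```bash
python3 -m pendant '{"hand":[0,0,0.04,0.04,0.04,0.04,0.04,0.04,0.04,0.04],"delta_pos":[[0,0.001,0.006],[0,0,0],[0,0,0],[0,0,0],[0,0,-0.02],[0,0,-0.05],[0,0,-0.055],[0,-0.02,-0.055],[0,-0.05,-0.02],[0,0,0]],"twist":[[0,0,0],[0,0,0],[0,0,0],[0,0,0],[0,0,0],[0,0,0],[0,0,0],[0,0,0],[0,0,0],[0,0,0]]}'
python3 -m pendant '{"hand":[0.04,0.04,0.04,0.04],"delta_pos":[[0,0,0],[0,0,0],[0,0,0],[0,0,0]],"twist":[[0,0,0],[0,0,0],[0,0,0],[0,0,0]]}'
python3 - <<'E'
from h import *
st()
shot("side","s19",(230,60,520,300),2.6)
shot("scene","sc19",(150,130,500,340),2.2)
E
```

```text
t: 44.88
tool_pos: [0.3698, 0.2843, 0.2505]
ee_rot: [[0.001, 1.0, 0.004], [1.0, -0.001, 0.002], [0.002, 0.004, -1.0]]
force: [0.4, -0.2, -1.0]
grip_width: 0.475
t: 45.38
tool_pos: [0.372, 0.2837, 0.2477]
ee_rot: [[0.003, 1.0, -0.001], [1.0, -0.003, -0.0], [-0.0, -0.001, -1.0]]
force: [-0.2, 0.2, 0.4]
grip_width: 0.47
t 45.38 tcp [0.372  0.2837 0.2477] F [-0.2  0.2  0.4] T [0.01 0.01 0.03] w 0.47 q [22.8 12.8 84.8  0.  82.4 23. ]
[[0.0029, 1.0, -0.0007], [1.0, -0.0029, -0.0003], [-0.0003, -0.0007, -1.0]]
```

View pics/s19.png

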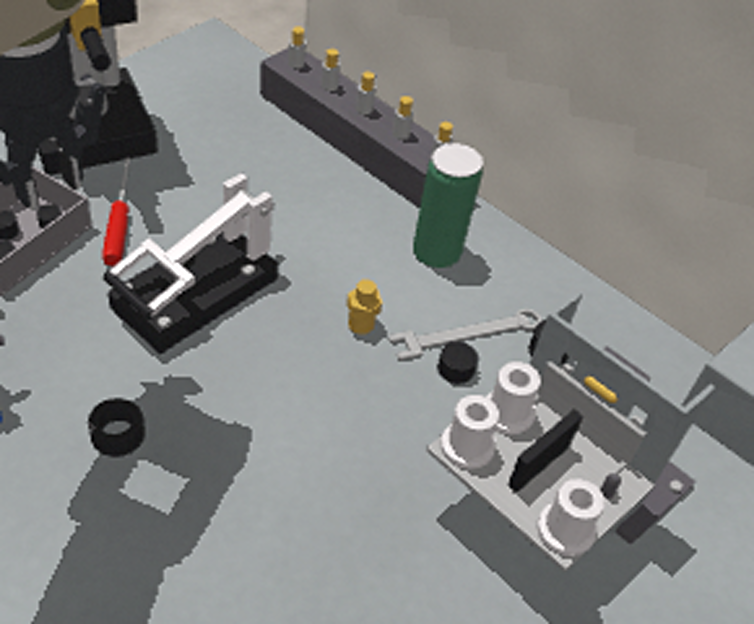

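View pics/sc19.png

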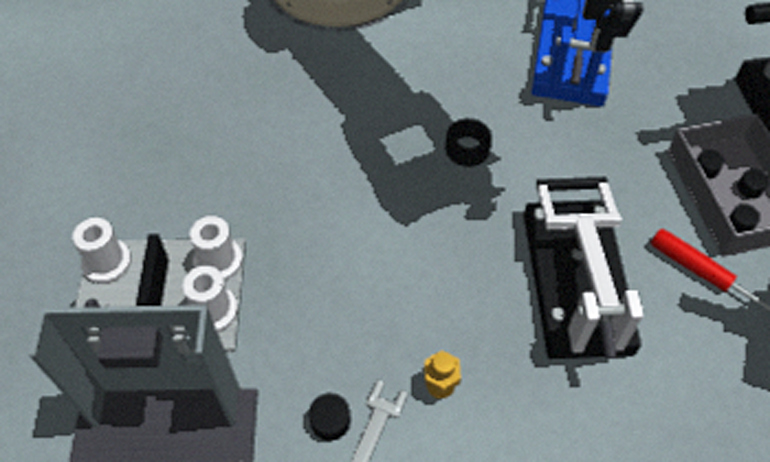

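View pics/sc19_full.png

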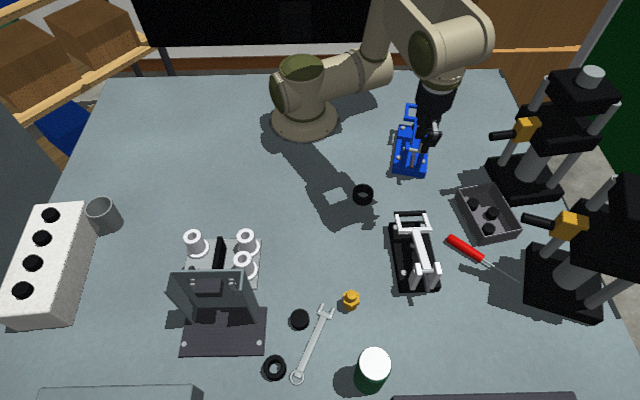

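```bash
python3 - <<'E'
from h import *
for n,t,pts in[("scene","sc19",[("p3",(193,-1)),]),("side","s19",[])]:
    K,W=cam(n);q=cloud(np.load(f"pics/{t}.npy"),K,W)
    for nm,x,y in[("p1",.5535,-.1227),("p2",.6135,-.1227),("p3",.553,-.2425)]:
        m=(np.hypot(q[...,0]-x,q[...,1]-y)<.019)&(q[...,2]>.15); z=q[...,2][m]
        print(n,nm,len(z),np.percentile(z,[50,90]).round(4) if len(z) else None)
    m=(q[...,0]>.535)&(q[...,0]<.63)&(abs(q[...,1]+.205)<.012)&(q[...,2]>.09)&(q[...,2]<.13);print("shelf",np.median(q[...,2][m]).round(4),m.sum())
    m=(q[...,0]>.63)&(q[...,0]<.66)&(q[...,2]>.15)&(q[...,2]<.168)&(abs(q[...,1]+.185)<.05);print("plate top",np.percentile(q[...,2][m],[90,98]).round(4) if m.sum() else None)
E
```

```text
scene p1 206 [0.1631 0.165 ]
scene p2 239 [0.1656 0.1677]
scene p3 208 [0.1632 0.1655]
shelf 0.1049 134
plate top [0.1637 0.1656]
side p1 129 [0.1628 0.1651]
side p2 119 [0.1656 0.1677]
side p3 150 [0.1631 0.1653]
shelf 0.1048 305
plate top [0.1642 0.1667]
```

```bash
python3 -c "
from workcell import manip
manip.close_job()"
```

```text
the job is handed in; nothing more can be done
```

The job is handed in at about 45 s of the 210 s allowed, with every step done in the order asked.

**What I did**
- I hooked the bracket into the top slots and pressed it down to its stop at about 13 N. The brass catch then showed above the back plate's top edge.
- I lifted the clamp arm until it stayed open by itself, then took the held sleeve off the spigot and put it on pin 2.
- I put one loose sleeve on pin 1 and the other on pin 3. Only two loose sleeves were there.
- With the spigot empty, I guided the clamp arm back to near its lower stop, released it and backed the robot clear.

**What the last checks showed**
- **Sleeves:** the final scene and side pictures show all three standing flange down on their pins, with tops at 0.163–0.166 m by depth.
- **Bracket tilt:** the front two tops read about 2.5 mm lower than the rear one, and the shelf reads 0.105 m instead of the nominal 0.108 m. I take this as a slight droop in the hooked bracket, not unseated sleeves.
- **Clamp and bystanders:** the clamp arm is shut. The bystanders look to be where they started, though I checked that only by eye.

**What went wrong or differed**
- One loose sleeve was knocked about 2–3 cm aside during the run, so I measured it again before picking it up.
- My first grasp at that sleeve closed just above it because I used the wrong height. It was not disturbed, and the second grasp worked.

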